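Clamp the template of a vacuum blotting manifold evenly with its four tommy-bar screws

TASK

The sample template of the vacuum blotting manifold lies loose on its gasket. Clamp it with its four tommy-bar screws (clockwise from above), always going from one screw to the one diagonally opposite before the other two: first a light round of about a sixth of a turn each, which draws the template about halfway down all round, then a second crosswise round to about 0.4 N m each, so that it seats flat on its stops. Never let it cock by more than a degree or so on the way, do not overtighten a screw (the acrylic cracks above 0.7 N m), and leave the things around it where they stand.

Things in the scene. Friction and masses are not known exactly. Their poses are not given: they have to be found in the camera images.
- manifold: Vacuum manifold, a white plastic tub fixed to the worktop; rim 138 (its x) x 198 mm (its y). Origin at the centre of its underside, on the worktop; x points to its rear (hose barb, 30 mm long), y along its long side, z up. On the rim, one under each screw, four steel stops 18 mm wide, tops 40 mm up; between them a soft gasket, 3 mm higher. A lug at each mid side, 48 mm up, locates the template.
- template: Sample template, a grey rigid acrylic plate 126 x 186 x 16 mm with 8 x 12 small wells, lying on the gasket; origin at the centre of its underside, axes as the manifold's while it lies level. The underside is 43 mm above the worktop when loose and 40 mm when seated on the stops. The gasket under it yields like a spring, about 1.6 N/mm at each corner.
- screw_1: Tommy screw at the template's front left corner (manifold x -48, y +74 mm), diagonal to screw_3. Origin on its upright axis at the underside of its steel flange (29 mm wide, 3 mm thick), which bears on the template's top; this frame sinks with the screw but does not turn. Above it a steel hub, 16 mm across, rises to 30 mm; the cross bar passes through it.
- screw_2: Tommy screw at the front right corner (manifold x -48, y -74 mm), diagonal to screw_4; origin as screw_1's. Clockwise seen from above turns a screw down, by a steep quick thread of 14 mm a turn (2.2 mm per rad); its bar sinks with it. At the start each flange is clear of the template by its own unknown 0.2 to 1.2 mm.
- screw_3: Tommy screw at the rear right corner (manifold x 48, y -74 mm), diagonal to screw_1; origin as screw_1's. Torque to keep any of them turning: 0.05 N m free, plus about 0.009 (give or take a fifth) per newton of clamping force: 0.06 to 0.16 as the gasket gives, then about 1 N m more per rad once the corner is on its stop. It falls off when the bar stands still: judge it in motion.
- screw_4: Tommy screw at the rear left corner (manifold x 48, y +74 mm), diagonal to screw_2; origin as screw_1's. A screw is tight from 0.25 to 0.55 N m, and does not turn back when let go. When one diagonal pair has drawn the template down, the other two screws have that much farther to turn before they bear on it.
- bar_1: Cross bar of screw_1, turning with it: steel rod 6 mm thick with a black ball of 14 mm at each end. Origin on the screw's axis at the underside of the flange; the bar lies along its x, the ball centres at x = -33 and +33 mm, 24 mm above the origin, 17 mm of air under the balls. To turn it, push a ball sideways: 0.4 N m is 12 N at one ball, 1.5 N turns it free.
- bar_2: Cross bar of screw_2, as bar_1.
- bar_3: Cross bar of screw_3, as bar_1.
- bar_4: Cross bar of screw_4, as bar_1.
- beaker: Bystander: small glass beaker, 51 mm wide and 68 mm high, origin at the centre of its base, standing at the left of the manifold.
- timer: Bystander: flat bench timer, 56 x 66 x 16 mm, origin at the centre of its base, at the right of the manifold.
- vial_a: Bystander: sample vial with a white cap, 27 mm wide and 52 mm high, origin at the centre of its base, at the right of the manifold.
- vial_b: Bystander: a second such vial beside the first.
There are look-alikes about, which are no part of the job. Of the things that look like the template, the largest one is meant.

How it is judged:
On the way, in this order (a step that is already met when the one before it is completed fails the run):
1. light round begun: two diagonally opposite screws run down onto the template, the other two still clear (((z of each of screw_1, screw_3 in the frame of manifold below 0.0584 m and z of each of screw_2, screw_4 in the frame of manifold above 0.0588 m) or (z of each of screw_2, screw_4 in the frame of manifold below 0.0584 m and z of each of screw_1, screw_3 in the frame of manifold above 0.0588 m))), for 0.2 s.
2. light round done: all four screws run down, the template drawn down by 0.8 mm or more, no screw tight yet (z of each of screw_1, screw_2, screw_3, screw_4 in the frame of manifold below 0.0584 m and contact force between each of screw_1, screw_2, screw_3, screw_4 and template below 15 N and z of template in the frame of manifold below 0.0422 m), for 0.2 s.
3. tightening begun: two diagonally opposite screws tight, the other two not yet (((contact force between each of screw_1, screw_3 and template above 15 N and contact force between each of screw_2, screw_4 and template below 15 N) or (contact force between each of screw_2, screw_4 and template above 15 N and contact force between each of screw_1, screw_3 and template below 15 N))), for 0.2 s.
At the end, for the whole second after the job is handed in: All four screws bear on the template with 15 to 68 N (0.4 N m gives about 25 to 47), the template's underside is within 0.5 mm of its seated height and parallel to the manifold within 0.006 rad, and everything is at rest (contact force between screw_1 and template between 15 and 68 N and contact force between screw_2 and template between 15 and 68 N and contact force between screw_3 and template between 15 and 68 N and contact force between screw_4 and template between 15 and 68 N and z of template in the frame of manifold below 0.0405 m and angle between the z axis of template and the z axis of manifold, either way round below 0.006 rad and angular speed of template below 0.05 rad/s); the robot touches nothing.
It fails at once if the template cocked by more than 1.25 degrees (angle between the z axis of template and the z axis of manifold, either way round above 0.022 rad).
It fails at once if a screw overtightened (clamping force over 85 N, 0.7 N m or more): the acrylic cracks (contact force between any of screw_1, screw_2, screw_3, screw_4 and template above 85 N).
It fails at once if a bystander shifted by more than 15 mm (distance of any of beaker, timer, vial_a, vial_b from where it was at the start of the episode above 0.015 m).
It also fails if it takes over 72 s, if anything falls off the work surface, if the arm or the gripper's body presses on something with over 40 N, if the wrist force passes 120 N, or if a joint passes its speed limit or range.

ROBOT

A 7-joint arm with a two-finger parallel gripper is mounted at the origin on a cart in front of the work surface, level with it; the furniture and walls round the work are solid. World frame = base frame: x ahead of the robot, y to its left, z up, the work surface at z = 0. Lengths are in m, angles in rad, forces in N, time in s.
With the tool pointing down it reaches from about 0.425 to 0.875 m from the base axis. Payload 4.7 kg.
Tool frame: the origin (TCP) lies on the mounting face of the last link; the fingertips stand 182 mm ahead of it and the grasp point (between the pads) lies ahead of it (ctrl.grip_point_offset is the z of the grasp point in the tool frame, in m); z points along the fingers, y is the line along which they close (so a half turn about z gives the same grasp; the last joint's range is limited). The gripper opens to 87 mm and grips with 3 to 60 N. Pads are 19 mm wide; open, the fingers measure 117 mm over their backs; the gripper's body (75 mm by 190 mm) begins 51 mm behind the grasp point.
Start: joints at [-1.202, 0.321, -0.07, 1.45, 0.023, 1.371, -0.057], TCP at [0.226, 0.61, 0.405] pointing down, gripper open.
Joint ranges: [-2.86, 2.86], [-0.3, 2.09], [-1.38, 1.24], [0.06, 2.45], [-1.56, 4.7], [0.09, 2.05], [-2.69, 2.69]. Speed limits (rad/s): [2.57, 2.57, 3.14, 3.14, 3.14, 3.14, 3.14].

INTERFACE

Orientations are given as a rotation vector (axis times angle).
In Python, from bench import ctrl gives the robot as it stands.
- The arm moves only by the shell command python3 -m inch 'ROWS' [FORCE]. ROWS is a JSON list of rows, 1 to 20 of them, each an object with the fields d (a list: dx, dy, dz in shares of 1 m (1.0 is 1 m)), rz (a turn about the tool's z in normalised numbers (1 is 360 degrees)), finger_gap (the opening from 0.0 (shut) to 1.0 (fully open)); a field left out counts as zero (the opening has to be given); each row is the pose to reach, as a shift and turn from the pose commanded when the command began, along the tool's axes at that moment; what a row does not reach only later rows make up. A row lasts 1/10 s, in which the tool goes at most 0.05 m and 0.15 rad, less where a joint would pass 70% of its speed; a pose out of reach is approached as far as the arm can. The fingers move at their own pace and stop on an object; FORCE is the grip in N (left out, the last holds). Time passes only in rows, so rows that do not move let the fingers close. It prints the time, the measured TCP pose, the force, the opening and the grip force at its end. Input that does not fit is refused with a message, and nothing moves.
- ctrl.get_state(): the state, without advancing time (a new reading comes with each control period).
- ctrl.get_image(name): name is "scene" or "top" or "wrist"; returns (picture, depth): 400x640x3 uint8, red, green, blue; 400x640 float32, m along the optical axis (not along the pixel's ray), 0 where there is no reading.
- ctrl.camera_model(name): a dict with "vertical_fov" (degrees; the focal length in pixels is half the picture's height over the tangent of half this angle, whatever the lens; pixels are square), "cx", "cy" (the principal point, pixels), "rvec" (rotation vector, rad) and "tvec" (3), from world to camera coordinates, as OpenCV has them; the wrist camera has in their place "hand_eye" (4x4, takes a point from camera to tool coordinates, whose origin is the TCP and whose axes are the flange's). Camera axes: x right, y down, z forward; pixel columns grow to the right and rows downward; lengths in m; the calibration is good to about 2 mm. A picture is of the moment at which its call begins: read the wrist's pose just before it. camera_model takes no time and is no camera call.
- ctrl.close_job(): hands the job in; it is judged then, once.
The state is a dict: "time": time; "joint_positions": joint angles; "qd": joint speeds; "joint_torque": joint torques, N m; "position": TCP position; "tool_rot": TCP orientation; "ft_force": force on the tool from outside, world axes, zero at the start; "torque": the same for the moment, N m; "grip_width": opening from 0.0 (shut) to 1.0 (fully open); "grip_force": force on a finger pad.
Only numpy, scipy, OpenCV 4.12 (cv2) and the standard library are available. Lean on these libraries where they do the work, as an engineer would, in place of code of your own. Each camera call takes 0.05 s, during which the arm holds its last target. There are 200 camera calls.

## Working session

There is one attempt and no reset: what is moved stays moved. The work goes in short steps, Python scripts to look and compute and a shell command to move; the robot and the scene stay as the last step left them, time stands still between calls to the robot, and variables do not carry over. Pictures are saved under pics/ and viewed, at most 10 in all, crops included, and the job is handed in when it is done.

```bash
ls; mkdir -p pics
python3 - <<'E'
from bench import ctrl
import cv2,numpy as np
s=ctrl.get_state()
for k,v in s.items(): print(k,v)
print(ctrl.grip_point_offset)
for n in("scene","top","wrist"):
    print(n,ctrl.camera_model(n))
for n in("scene","top"):
    im,d=ctrl.get_image(n); cv2.imwrite(f"pics/{n}0.png",im[:,:,::-1]); np.savez(f"{n}0.npz",im=im,d=d)
E
```

```text
pics
time 0.0
joint_positions [-1.20190939  0.32182067 -0.07011643  1.45168398  0.0226554   1.37082085
 -0.05687446]
qd [ 0.00110097  0.00019625 -0.00052248 -0.00026957 -0.00028338  0.00013005
  0.00027889]
joint_torque [ 2.67352370e-04 -4.91300690e+01 -4.04286291e-01 -3.12524450e+01
 -6.39817631e-02  4.40561422e-02  1.80157290e-04]
position [0.2257527  0.60930945 0.40365847]
tool_rot [-5.54193507e-01 -3.09212028e+00  3.03942965e-03]
ft_force [-0.22977205  1.3603805  -0.20913168]
torque [ 0.02474274 -0.00628504  0.00924921]
grip_force 0.0
grip_width 0.9972363217569986
0.1635
scene {'vertical_fov': 52.09307781930912, 'cx': 316.7848699522682, 'cy': 196.14231939433486, 'rvec': array([ 2.05598976, -0.55969982,  0.29692522]), 'tvec': array([-0.4636184 ,  0.20802947,  0.91952508])}
top {'vertical_fov': 57.209944666520194, 'cx': 324.82481033807295, 'cy': 197.13829246120505, 'rvec': array([ 2.1632512 , -2.12339528,  0.15082721]), 'tvec': array([-0.01212135,  0.54508292,  0.83712843])}
wrist {'vertical_fov': 63.24018496761803, 'cx': 318.73892176704624, 'cy': 192.86656742032076, 'hand_eye': array([[ 8.17349027e-04, -9.57180024e-01, -2.89492199e-01,
         8.03563543e-02],
       [ 9.99998822e-01,  1.15857080e-03, -1.00732512e-03,
        -5.57129813e-04],
       [ 1.29958869e-03, -2.89491034e-01,  9.57179843e-01,
         1.98183977e-02],
       [ 0.00000000e+00,  0.00000000e+00,  0.00000000e+00,
         1.00000000e+00]])}
```

View pics/scene0.png

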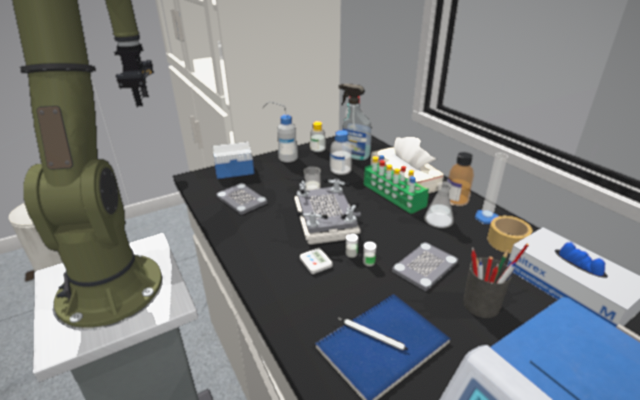

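View pics/top0.png

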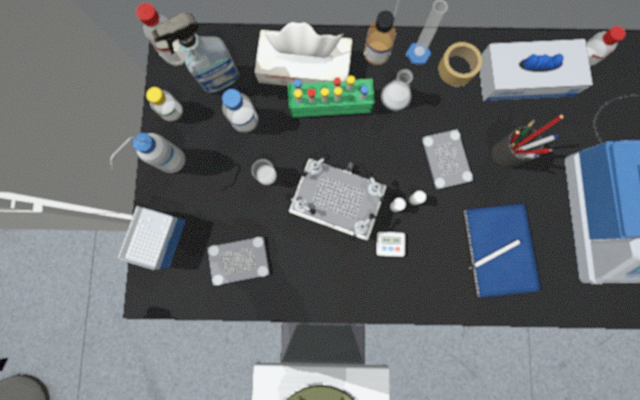

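The scene view shows the manifold near (327,210). In the top view it is centred at about (338,198), with screws at (315,168), (376,188), (366,230) and (303,205). The beaker is at (264,172), the vials at (399,204) and (417,197), and the timer at (391,244). Next I'll measure it from the top depth.

```bash
cat > h.py <<'E'
import numpy as np,cv2
from scipy.spatial.transform import Rotation as R
from bench import ctrl
def cloud(n,d,st=None):
    m=ctrl.camera_model(n);f=200/np.tan(np.radians(m["vertical_fov"]/2))
    v,u=np.mgrid[0:400,0:640]
    P=np.stack([(u-m["cx"])/f*d,(v-m["cy"])/f*d,d],-1)
    if "rvec" in m:
        Q=(P-m["tvec"])@cv2.Rodrigues(m["rvec"])[0]
    else:
        H=m["hand_eye"];Q=P@H[:3,:3].T+H[:3,3]
        Q=Q@R.from_rotvec(st["tool_rot"]).as_matrix().T+st["position"]
    Q[d==0]=np.nan
    return Q
E
python3 - <<'E'
from h import *
z=np.load("top0.npz");Q=cloud("top",z["d"])
for u,v in[(338,198),(315,168),(376,188),(366,230),(303,205),(264,172),(399,204),(417,197),(391,244),(338,280)]: print(u,v,Q[v,u].round(4))
sub=Q[140:260,270:410].reshape(-1,3)
tp=sub[(sub[:,2]>.048)&(sub[:,2]<.066)]
print(len(tp),cv2.minAreaRect((tp[:,:2]*1000).astype(np.float32)),tp[:,2].mean())
rm=sub[(sub[:,2]>.02)&(sub[:,2]<.066)]
print(len(rm),cv2.minAreaRect((rm[:,:2]*1000).astype(np.float32)))
hi=(Q[...,2]>.072)&(Q[...,2]<.1);hi[:140]=0;hi[260:]=0;hi[:,:285]=0;hi[:,388:]=0
n,l,s,c=cv2.connectedComponentsWithStats(hi.astype(np.uint8))
for i in range(1,n):
    p=Q[l==i]; print(s[i],p.mean(0).round(4),p.max(0).round(4))
im=z["im"][140:260,260:420][:,:,::-1]
cv2.imwrite("pics/crop.png",cv2.resize(im,(800,600),interpolation=cv2.INTER_CUBIC))
E
```

```text
338 198 [ 0.5411 -0.033   0.0575]
315 168 [0.6049 0.0214 0.0883]
376 188 [ 0.5607 -0.1174  0.0908]
366 230 [ 0.4676 -0.0987  0.057 ]
303 205 [0.5196 0.0466 0.0858]
264 172 [0.6084 0.1499 0.0186]
399 204 [ 0.5301 -0.1762  0.0537]
417 197 [ 0.5481 -0.2198  0.0492]
391 244 [ 0.4376 -0.1639  0.0133]
338 280 [ 0.3489 -0.0374 -0.0007]
3974 ((547.6499633789062, -19.426177978515625), (329.1246337890625, 134.45370483398438), 68.27909088134766) 0.05728062820219004
4505 ((560.0189208984375, -22.2618408203125), (335.73455810546875, 164.92828369140625), 71.01493835449219)
[301 154  28  24 142] [0.611  0.0228 0.0864] [0.6384 0.0532 0.0913]
[366 172  20  32 148] [ 0.5631 -0.1166  0.0858] [ 0.599  -0.0952  0.0921]
[285 194  31  21 144] [0.521  0.0536 0.0869] [0.544  0.0879 0.0931]
[349 213  26  28 152] [ 0.4728 -0.0852  0.0856] [ 0.5047 -0.058   0.0903]
```

View pics/crop.png

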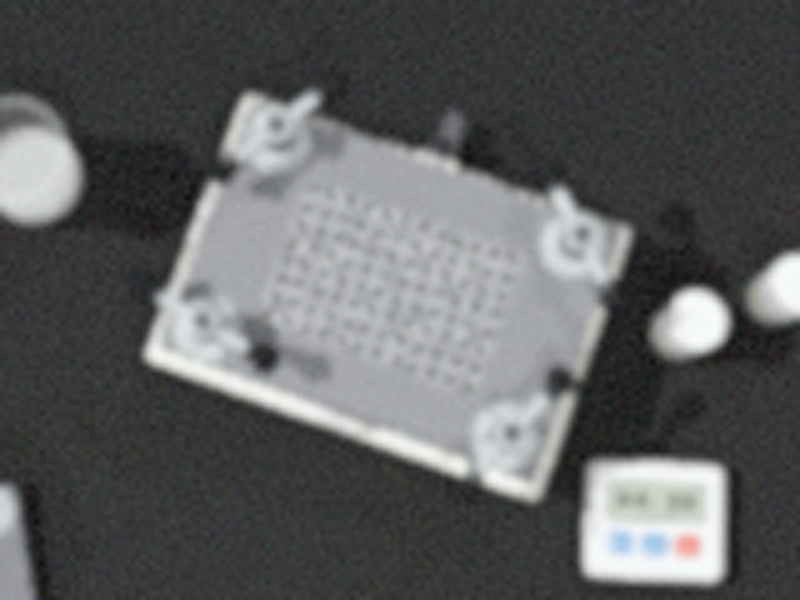

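The crop shows screw_4 at (275,135) with bar ends at (320,95) and (222,170), and screw_3 at (575,240). Screw_1 is at (200,320) with its ball at (265,355), and screw_2 is at (505,435) with its ball at (560,382). The hub means form a 95 x 148 mm rectangle, which matches the given screw spacing. That puts the manifold centre at about (0.542,-0.031) with a yaw of about -19°.

My plan is to use the part-open fingers as a two-pronged wrench that pushes both balls. First I'll move over the manifold for a wrist view.

Units first: turns go in shares of 360 degrees. So 1.27 rad is 0.2021.

```bash
python3 -m inch '[{"d": [-0.518,-0.49,0],"rz": 0.2021,"finger_gap": 0.6},{"d": [-0.518,-0.49,0],"rz": 0.2021,"finger_gap": 0.6},{"d": [-0.518,-0.49,0],"rz": 0.2021,"finger_gap": 0.6},{"d": [-0.518,-0.49,0],"rz": 0.2021,"finger_gap": 0.6},{"d": [-0.518,-0.49,0],"rz": 0.2021,"finger_gap": 0.6},{"d": [-0.518,-0.49,0],"rz": 0.2021,"finger_gap": 0.6},{"d": [-0.518,-0.49,0],"rz": 0.2021,"finger_gap": 0.6},{"d": [-0.518,-0.49,0],"rz": 0.2021,"finger_gap": 0.6},{"d": [-0.518,-0.49,0],"rz": 0.2021,"finger_gap": 0.6},{"d": [-0.518,-0.49,0],"rz": 0.2021,"finger_gap": 0.6},{"d": [-0.518,-0.49,0],"rz": 0.2021,"finger_gap": 0.6},{"d": [-0.518,-0.49,0],"rz": 0.2021,"finger_gap": 0.6},{"d": [-0.518,-0.49,0],"rz": 0.2021,"finger_gap": 0.6},{"d": [-0.518,-0.49,0],"rz": 0.2021,"finger_gap": 0.6},{"d": [-0.518,-0.49,0],"rz": 0.2021,"finger_gap": 0.6},{"d": [-0.518,-0.49,0],"rz": 0.2021,"finger_gap": 0.6},{"d": [-0.518,-0.49,0],"rz": 0.2021,"finger_gap": 0.6},{"d": [-0.518,-0.49,0],"rz": 0.2021,"finger_gap": 0.6}]'
python3 - <<'E'
from h import *
s=ctrl.get_state();print(s["position"],s["tool_rot"],s["joint_positions"],s["torque"],s["grip_width"])
D=[]
im,d=ctrl.get_image("wrist");cv2.imwrite("pics/w1.png",im[:,:,::-1]);np.savez("w1.npz",im=im,d=d,p=s["position"],r=s["tool_rot"])
E
```

```text
time: 1.9
position: [0.541, -0.028, 0.4044]
tool_rot: [-2.277, -2.163, -0.0]
ft_force: [-1.2, 1.4, -0.1]
grip_width: 0.603
grip_force: 0.0
[ 0.54100055 -0.02802413  0.40444848] [-2.27657325e+00 -2.16310874e+00 -1.33655043e-04] [-0.56258592  0.0920285   0.60571405  1.74138216 -0.05491239  1.3256715
  0.00342455] [-0.09932915  0.04978393 -0.04363094] 0.6030723313990756
```

View pics/w1.png

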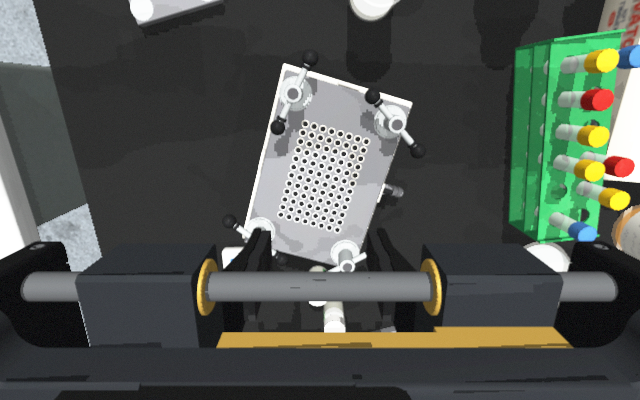

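The wrist view has image up as +y and right as +x. Screw_1 is at (293,93) with balls at (310,58) and (278,127). Screw_4 is at (396,124) with balls at (372,96) and (418,150). Screw_2 is at (260,230) with a ball at (229,222), and screw_3 is at (347,253), partly hidden by the fingers. I'll shift 0.1 m toward -y and take a second view so all four can be measured.

```bash
python3 -m inch '[{"d": [-0.1,0,0],"finger_gap": 0.6},{"d": [-0.1,0,0],"finger_gap": 0.6},{"d": [-0.1,0,0],"finger_gap": 0.6}]'
cat > meas.py <<'E'
from h import *
from scipy.optimize import least_squares
def shot(name):
    s=ctrl.get_state();im,d=ctrl.get_image("wrist");cv2.imwrite(f"pics/{name}.png",im[:,:,::-1]);np.savez(f"{name}.npz",im=im,d=d,p=s["position"],r=s["tool_rot"])
def load(name):
    z=np.load(f"{name}.npz");Q=cloud("wrist",z["d"],dict(position=z["p"],tool_rot=z["r"]));return z["im"],Q
def hubs(c,yaw):
    M=np.array([[-48,74],[-48,-74],[48,-74],[48,74]])/1000
    a=np.array([[np.cos(yaw),-np.sin(yaw)],[np.sin(yaw),np.cos(yaw)]]);return M@a.T+c
def bars(im,Q,H,zlo=.070,zhi=.096):
    g=im.max(2);out=[]
    for h in H:
        r=np.hypot(Q[...,0]-h[0],Q[...,1]-h[1])
        m=(r<.044)&(Q[...,2]>zlo)&(Q[...,2]<zhi)
        hub=m&(r<.012)&(Q[...,2]>.084);arm=m&(r>.011)
        P=Q[arm][:,:2]-h;rr=np.hypot(*P.T);t=np.arctan2(P[:,1],P[:,0])
        a=np.angle(np.sum(rr*np.exp(2j*t)))/2 if len(P) else np.nan
        k=[]
        for sg in(1,-1):
            b=m&(r>.026)&(np.cos(np.arctan2(Q[...,1]-h[1],Q[...,0]-h[0])-a)*sg>.8)
            k+= [b.sum(),*( (Q[b].min(0)+Q[b].max(0))/2 if b.any() else [np.nan]*3)]
        out.append((np.degrees(a),hub.sum(),Q[hub].mean(0) if hub.any() else None,k))
    return out
E
python3 - <<'E'
from meas import *
shot("w2")
np.set_printoptions(precision=4,suppress=True)
for n in("w1","w2"):
    im,Q=load(n)
    t=(Q[...,2]>.055)&(Q[...,2]<.063)&(np.hypot(Q[...,0]-.542,Q[...,1]+.031)<.13)
    print(n,t.sum(),Q[t].mean(0),cv2.minAreaRect((Q[t][:,:2]*1000).astype(np.float32)))
    for o in bars(im,Q,hubs((.542,-.031),np.radians(-19))): print(o)
z=np.load("top0.npz");Q=cloud("top",z["d"]);Q[:,:285]=np.nan
print("top")
for o in bars(z["im"],Q,hubs((.542,-.031),np.radians(-19)),.074): print(o)
E
```

```text
time: 2.25
position: [0.5342, -0.1366, 0.4055]
tool_rot: [2.288, 2.148, -0.003]
ft_force: [0.3, -0.1, -1.2]
grip_width: 0.603
grip_force: 0.0
w1 18716 [ 0.5439 -0.0259  0.0592] ((542.19775390625, -31.56938934326172), (185.6899871826172, 127.25444030761719), 71.00743103027344)
(np.float64(59.71922481844088), np.int64(332), array([0.5214, 0.054 , 0.0894]), [np.int64(219), np.float64(0.5374977053689665), np.float64(0.08184906342530093), np.float64(0.08845465097185295), np.int64(192), np.float64(0.5049553945615122), np.float64(0.02633288962748412), np.float64(0.08854657458941315)])
(np.float64(-42.23159165668632), np.int64(28), array([ 0.4658, -0.0787,  0.086 ]), [np.int64(156), np.float64(0.4972775898126123), np.float64(-0.10651708483400661), np.float64(0.08614171565215284), np.int64(160), np.float64(0.4490836401398574), np.float64(-0.06340020112160116), np.float64(0.08586001361084594)])
(np.float64(26.854201739143562), np.int64(219), array([ 0.5636, -0.1152,  0.0889]), [np.int64(0), nan, nan, nan, np.int64(0), nan, nan, nan])
(np.float64(-50.33279307976833), np.int64(321), array([0.610
[... 1844 characters left out ...]
71379403341827), np.float64(-0.0636382226080379), np.float64(0.08569713475741778)])
(np.float64(27.05834299142717), np.int64(43), array([ 0.5633, -0.117 ,  0.0878]), [np.int64(28), np.float64(0.5926461774203788), np.float64(-0.10104679257696181), np.float64(0.0855888556429335), np.int64(29), np.float64(0.5347128299116785), np.float64(-0.13193685846858605), np.float64(0.08718441573023812)])
(np.float64(-50.1173731231017), np.int64(38), array([0.6116, 0.0228, 0.0883]), [np.int64(28), np.float64(0.6327489023739726), np.float64(-0.0020729342601070013), np.float64(0.08741414753332125), np.int64(28), np.float64(0.5897976940840328), np.float64(0.04751839386705589), np.float64(0.08658215432203163)])
```

View pics/w2.png

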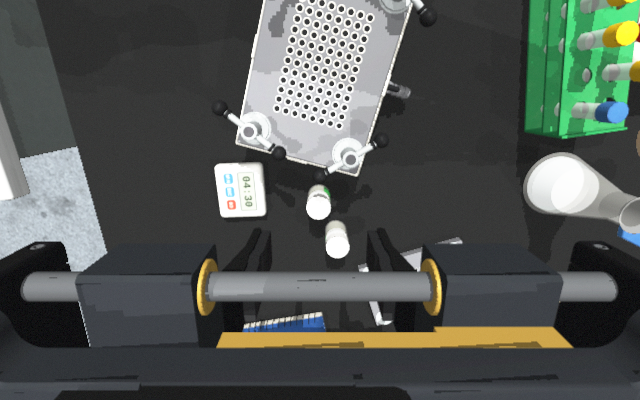

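Both wrist views agree with the top view to about 1 mm. The axes come out at s1 (.5212,.0541), s2 (.4731,-.0858), s3 (.5633,-.1173) and s4 (.6113,.0232), with bar angles of 59.7°, -42.1°, 27.1° and -50.2°. I'll start with screw_2: the finger line goes in 50° counter-clockwise of the bar, with the tips at z = 0.070.

```bash
cat > go.py <<'E'
import sys
from h import *
H={1:(.5212,.0541),2:(.4731,-.0858),3:(.5633,-.1173),4:(.6113,.0232)}
s=ctrl.get_state();Rm=R.from_rotvec(s["tool_rot"]).as_matrix()
ang=np.degrees(np.arctan2(Rm[1,1],Rm[0,1]))
print("t",round(s["time"],2),"pos",s["position"].round(4),"line",round(ang,1),"j7",round(s["joint_positions"][6],2),"mz",s["torque"].round(3),"F",s["ft_force"].round(1),"tilt",Rm[:,2].round(3))
if len(sys.argv)>1:
    k=int(sys.argv[1]);a=float(sys.argv[2])
    d=Rm.T@(np.array([*H[k],.252])-s["position"])
    print("row dx dy dz",d.round(4),"turn",np.radians(ang-a).round(3))
E
python3 -m inch '[{"d": [-0.1,0,0],"finger_gap": 0.6},{"d": [-0.1,0,0],"finger_gap": 0.6}]'; python3 go.py 2 7.9
```

```text
time: 2.5
position: [0.5318, -0.2267, 0.4047]
tool_rot: [-2.271, -2.169, -0.004]
ft_force: [0.5, 0.4, -0.7]
grip_width: 0.6
grip_force: 0.0
t 2.5 pos [ 0.5318 -0.2267  0.4047] line -2.6 j7 0.43 mz [-0.166 -0.001  0.   ] F [ 0.5  0.4 -0.7] tilt [ 0.001  0.002 -1.   ]
row dx dy dz [ 0.1378 -0.0652  0.1529] turn -0.184
```

Converted, -0.184 rad is -0.0293.

```bash
python3 -m inch '[{"d": [0.138,-0.065,0.11],"rz": -0.0293,"finger_gap": 0.6},{"d": [0.138,-0.065,0.11],"rz": -0.0293,"finger_gap": 0.6},{"d": [0.138,-0.065,0.11],"rz": -0.0293,"finger_gap": 0.6},{"d": [0.138,-0.065,0.11],"rz": -0.0293,"finger_gap": 0.6},{"d": [0.138,-0.065,0.11],"rz": -0.0293,"finger_gap": 0.6},{"d": [0.138,-0.065,0.13],"rz": -0.0293,"finger_gap": 0.6},{"d": [0.138,-0.065,0.153],"rz": -0.0293,"finger_gap": 0.6},{"d": [0.138,-0.065,0.153],"rz": -0.0293,"finger_gap": 0.6},{"d": [0.138,-0.065,0.153],"rz": -0.0293,"finger_gap": 0.6}]'; python3 go.py 2 7.9
```

```text
time: 3.4
position: [0.4735, -0.0876, 0.2523]
tool_rot: [2.071, 2.362, -0.0]
ft_force: [-0.4, -0.6, 0.2]
grip_width: 0.604
grip_force: 0.0
t 3.4 pos [ 0.4735 -0.0876  0.2523] line 7.5 j7 0.33 mz [-0.091  0.05  -0.028] F [-0.4 -0.6  0.2] tilt [ 0. -0. -1.]
row dx dy dz [ 0.0019 -0.0001  0.0003] turn -0.007
```

Converted, 0.2 rad is 0.0318.

```bash
python3 -m inch '[{"d": [0.002,0,0],"rz": 0.0159,"finger_gap": 0.6},{"d": [0.002,0,0],"rz": 0.0318,"finger_gap": 0.6}]'; python3 go.py;python3 -m inch '[{"rz": 0.0159,"finger_gap": 0.6},{"rz": 0.0318,"finger_gap": 0.6}]';python3 go.py;python3 -m inch '[{"rz": 0.0159,"finger_gap": 0.6},{"rz": 0.0318,"finger_gap": 0.6}]';python3 go.py
```

```text
time: 3.6
position: [0.4737, -0.086, 0.2534]
tool_rot: [2.3, 2.138, 0.003]
ft_force: [0.1, -0.6, -0.1]
grip_width: 0.602
grip_force: 0.0
t 3.6 pos [ 0.4737 -0.086   0.2534] line -4.2 j7 0.12 mz [-0.094  0.03  -0.041] F [ 0.1 -0.6 -0.1] tilt [ 0.003  0.    -1.   ]
time: 3.8
position: [0.4737, -0.0861, 0.2534]
tool_rot: [2.503, 1.897, 0.004]
ft_force: [-0.1, 0.0, -1.1]
grip_width: 0.599
grip_force: 0.8
t 3.8 pos [ 0.4737 -0.0861  0.2534] line -15.7 j7 -0.07 mz [-0.095  0.043  0.068] F [-0.1  0.  -1.1] tilt [ 0.003  0.001 -1.   ]
time: 4.0
position: [0.4737, -0.0861, 0.2533]
tool_rot: [2.68, 1.638, 0.004]
ft_force: [-0.8, -0.7, -1.4]
grip_width: 0.597
grip_force: 0.9
t 4.0 pos [ 0.4737 -0.0861  0.2533] line -27.1 j7 -0.27 mz [-0.019  0.028  0.044] F [-0.8 -0.7 -1.4] tilt [ 0.003  0.    -1.   ]
```

Converted, 0.4 rad is 0.0637.

```bash
python3 -m inch '[{"rz": 0.0159,"finger_gap": 0.6},{"rz": 0.0318,"finger_gap": 0.6},{"rz": 0.0477,"finger_gap": 0.6},{"rz": 0.0637,"finger_gap": 0.6}]'; python3 go.py;python3 -m inch '[{"rz": 0.0159,"finger_gap": 0.6},{"rz": 0.0318,"finger_gap": 0.6},{"rz": 0.0477,"finger_gap": 0.6},{"rz": 0.0557,"finger_gap": 0.6}]';python3 go.py;python3 -m inch '[{"finger_gap": 0.6},{"finger_gap": 0.6}]';python3 go.py
```

```text
time: 4.4
position: [0.4737, -0.0861, 0.2533]
tool_rot: [2.952, 1.073, 0.004]
ft_force: [0.9, -0.1, -2.4]
grip_width: 0.601
grip_force: 1.1
t 4.4 pos [ 0.4737 -0.0861  0.2533] line -50.0 j7 -0.67 mz [-0.044  0.013  0.063] F [ 0.9 -0.1 -2.4] tilt [ 0.003  0.001 -1.   ]
time: 4.8
position: [0.4736, -0.0861, 0.2532]
tool_rot: [-3.094, -0.545, -0.004]
ft_force: [-0.1, 0.6, -2.4]
grip_width: 0.599
grip_force: 1.3
t 4.8 pos [ 0.4736 -0.0861  0.2532] line -70.0 j7 -1.01 mz [-0.096  0.009  0.016] F [-0.1  0.6 -2.4] tilt [ 0.003  0.001 -1.   ]
time: 5.0
position: [0.4736, -0.0862, 0.2529]
tool_rot: [-3.093, -0.551, -0.004]
ft_force: [0.1, 0.4, -0.1]
grip_width: 0.6
grip_force: 0.4
t 5.0 pos [ 0.4736 -0.0862  0.2529] line -69.8 j7 -1.01 mz [-0.056 -0.06  -0.021] F [ 0.1  0.4 -0.1] tilt [ 0.002  0.    -1.   ]
```

```bash
python3 go.py 4 0
```

```text
t 5.0 pos [ 0.4736 -0.0862  0.2529] line -69.8 j7 -1.01 mz [-0.056 -0.06  -0.021] F [ 0.1  0.4 -0.1] tilt [ 0.002  0.    -1.   ]
row dx dy dz [ 0.167  -0.0551  0.0012] turn -1.218
```

Converted, -1.22 rad is -0.1942.

```bash
python3 -m inch '[{"rz": -0.0239,"finger_gap": 0.6},{"d": [0,0,-0.045],"rz": -0.0477,"finger_gap": 0.6},{"d": [0.167,-0.055,-0.045],"rz": -0.1942,"finger_gap": 0.6},{"d": [0.167,-0.055,-0.045],"rz": -0.1942,"finger_gap": 0.6},{"d": [0.167,-0.055,-0.045],"rz": -0.1942,"finger_gap": 0.6},{"d": [0.167,-0.055,-0.045],"rz": -0.1942,"finger_gap": 0.6},{"d": [0.167,-0.055,-0.045],"rz": -0.1942,"finger_gap": 0.6},{"d": [0.167,-0.055,-0.045],"rz": -0.1942,"finger_gap": 0.6},{"d": [0.167,-0.055,-0.045],"rz": -0.1942,"finger_gap": 0.6},{"d": [0.167,-0.055,0.001],"rz": -0.1942,"finger_gap": 0.6},{"d": [0.167,-0.055,0.001],"rz": -0.1942,"finger_gap": 0.6}]'; python3 go.py 4 0;python3 -m inch '[{"rz": 0.0239,"finger_gap": 0.6},{"rz": 0.0477,"finger_gap": 0.6}]'; python3 go.py;python3 -m inch '[{"rz": 0.0159,"finger_gap": 0.6},{"rz": 0.0318,"finger_gap": 0.6}]';python3 go.py
```

```text
time: 6.1
position: [0.6084, 0.0229, 0.2464]
tool_rot: [-2.22, -2.215, 0.011]
ft_force: [-0.8, 0.5, -1.2]
grip_width: 0.603
grip_force: 0.0
t 6.1 pos [0.6084 0.0229 0.2464] line -0.1 j7 0.08 mz [-0.067  0.115 -0.01 ] F [-0.8  0.5 -1.2] tilt [-0.009 -0.001 -1.   ]
row dx dy dz [ 0.0003  0.0029 -0.0057] turn -0.002
time: 6.3
position: [0.611, 0.0225, 0.252]
tool_rot: [-2.536, -1.854, -0.001]
ft_force: [1.8, 0.8, -0.7]
grip_width: 0.599
grip_force: 0.9
t 6.3 pos [0.611  0.0225 0.252 ] line -17.7 j7 -0.2 mz [ 0.311 -0.121  0.025] F [ 1.8  0.8 -0.7] tilt [ 0.001  0.    -1.   ]
time: 6.5
position: [0.6113, 0.0233, 0.2524]
tool_rot: [-2.706, -1.595, -0.004]
ft_force: [2.6, 0.3, -1.0]
grip_width: 0.601
grip_force: 0.9
t 6.5 pos [0.6113 0.0233 0.2524] line -29.0 j7 -0.39 mz [ 0.215 -0.213  0.053] F [ 2.6  0.3 -1. ] tilt [ 0.002  0.001 -1.   ]
```

Converted, 0.4 rad is 0.0637.

```bash
python3 -m inch '[{"rz": 0.0159,"finger_gap": 0.6},{"rz": 0.0318,"finger_gap": 0.6},{"rz": 0.0477,"finger_gap": 0.6},{"rz": 0.0637,"finger_gap": 0.6}]'; python3 go.py;python3 -m inch '[{"rz": 0.0159,"finger_gap": 0.6},{"rz": 0.0318,"finger_gap": 0.6},{"rz": 0.0477,"finger_gap": 0.6},{"rz": 0.0684,"finger_gap": 0.6}]';python3 go.py;python3 -m inch '[{"finger_gap": 0.6},{"rz": -0.0239,"finger_gap": 0.6}]';python3 go.py 1 109.7
```

```text
time: 6.9
position: [0.6115, 0.0234, 0.2525]
tool_rot: [-2.969, -1.026, -0.005]
ft_force: [1.9, 0.1, -1.7]
grip_width: 0.6
grip_force: 1.0
t 6.9 pos [0.6115 0.0234 0.2525] line -51.9 j7 -0.75 mz [ 0.192 -0.271  0.099] F [ 1.9  0.1 -1.7] tilt [ 0.003  0.002 -1.   ]
time: 7.3
position: [0.6117, 0.0234, 0.2526]
tool_rot: [-3.119, -0.368, -0.006]
ft_force: [3.4, 0.5, -1.5]
grip_width: 0.597
grip_force: 1.3
t 7.3 pos [0.6117 0.0234 0.2526] line -76.5 j7 -1.15 mz [ 0.055 -0.409  0.059] F [ 3.4  0.5 -1.5] tilt [ 0.004  0.001 -1.   ]
time: 7.5
position: [0.611, 0.0229, 0.2518]
tool_rot: [3.08, 0.618, 0.001]
ft_force: [-0.3, 0.1, -0.8]
grip_width: 0.597
grip_force: 0.0
t 7.5 pos [0.611  0.0229 0.2518] line -67.3 j7 -1.0 mz [-0.028  0.189  0.038] F [-0.3  0.1 -0.8] tilt [ 0. -0. -1.]
row dx dy dz [-0.0708 -0.0634 -0.0002] turn -3.089
```

Converted, -3.089 rad is -0.4916.

```bash
python3 -m inch '[{"d": [0,0,-0.04],"rz": -0.0159,"finger_gap": 0.6},{"d": [-0.071,-0.063,-0.04],"rz": -0.4916,"finger_gap": 0.6},{"d": [-0.071,-0.063,-0.04],"rz": -0.4916,"finger_gap": 0.6},{"d": [-0.071,-0.063,-0.04],"rz": -0.4916,"finger_gap": 0.6},{"d": [-0.071,-0.063,-0.04],"rz": -0.4916,"finger_gap": 0.6},{"d": [-0.071,-0.063,-0.04],"rz": -0.4916,"finger_gap": 0.6},{"d": [-0.071,-0.063,-0.04],"rz": -0.4916,"finger_gap": 0.6},{"d": [-0.071,-0.063,-0.04],"rz": -0.4916,"finger_gap": 0.6},{"d": [-0.071,-0.063,-0.04],"rz": -0.4916,"finger_gap": 0.6},{"d": [-0.071,-0.063,-0.04],"rz": -0.4916,"finger_gap": 0.6},{"d": [-0.071,-0.063,-0.04],"rz": -0.4916,"finger_gap": 0.6},{"d": [-0.071,-0.063,-0.04],"rz": -0.4916,"finger_gap": 0.6},{"d": [-0.071,-0.063,-0.04],"rz": -0.4916,"finger_gap": 0.6},{"d": [-0.071,-0.063,-0.04],"rz": -0.4916,"finger_gap": 0.6},{"d": [-0.071,-0.063,-0.04],"rz": -0.4916,"finger_gap": 0.6},{"d": [-0.071,-0.063,-0.04],"rz": -0.4916,"finger_gap": 0.6},{"d": [-0.071,-0.063,-0.04],"rz": -0.4916,"finger_gap": 0.6},{"d": [-0.071,-0.063,-0.04],"rz": -0.4916,"finger_gap": 0.6},{"d": [-0.071,-0.063,-0.04],"rz": -0.4916,"finger_gap": 0.6},{"d": [-0.071,-0.063,-0.04],"rz": -0.4916,"finger_gap": 0.6}]'; python3 go.py 1 109.7
```

```text
time: 9.5
position: [0.5211, 0.0535, 0.2918]
tool_rot: [-0.325, 3.124, 0.0]
ft_force: [0.1, -0.6, 0.1]
grip_width: 0.603
grip_force: 0.0
t 9.5 pos [0.5211 0.0535 0.2918] line 101.9 j7 1.69 mz [ 0.056  0.067 -0.028] F [ 0.1 -0.6  0.1] tilt [ 0.  0. -1.]
row dx dy dz [-0.0002  0.0006  0.0398] turn -0.137
```

Converted, 0.25 rad is 0.0398.

```bash
python3 -m inch '[{"d": [0,0,0.02],"rz": -0.0218,"finger_gap": 0.6},{"d": [0,0,0.035],"rz": -0.0218,"finger_gap": 0.6},{"d": [0,0,0.04],"rz": -0.0218,"finger_gap": 0.6},{"d": [0,0,0.04],"rz": -0.0218,"finger_gap": 0.6},{"d": [0,0,0.04],"finger_gap": 0.6},{"d": [0,0,0.04],"rz": 0.0239,"finger_gap": 0.6},{"d": [0,0,0.04],"rz": 0.0398,"finger_gap": 0.6}]'; python3 go.py;python3 -m inch '[{"rz": 0.0159,"finger_gap": 0.6},{"rz": 0.0318,"finger_gap": 0.6},{"rz": 0.0477,"finger_gap": 0.6},{"rz": 0.0637,"finger_gap": 0.6}]';python3 go.py
```

```text
time: 10.2
position: [0.5217, 0.0538, 0.2521]
tool_rot: [0.087, 3.138, 0.001]
ft_force: [0.8, -0.3, -0.7]
grip_width: 0.599
grip_force: 0.8
t 10.2 pos [0.5217 0.0538 0.2521] line 86.8 j7 1.46 mz [ 0.008 -0.119  0.034] F [ 0.8 -0.3 -0.7] tilt [ 0.002  0.    -1.   ]
time: 10.6
position: [0.5215, 0.0538, 0.252]
tool_rot: [0.707, 3.06, 0.001]
ft_force: [0.7, 0.3, -1.6]
grip_width: 0.598
grip_force: 0.8
t 10.6 pos [0.5215 0.0538 0.252 ] line 64.0 j7 1.07 mz [-0.022 -0.012  0.036] F [ 0.7  0.3 -1.6] tilt [ 0.002  0.    -1.   ]
```

Converted, 0.54 rad is 0.0859.

```bash
python3 -m inch '[{"rz": 0.0159,"finger_gap": 0.6},{"rz": 0.0318,"finger_gap": 0.6},{"rz": 0.0477,"finger_gap": 0.6},{"rz": 0.0637,"finger_gap": 0.6},{"rz": 0.0859,"finger_gap": 0.6}]'; python3 go.py;python3 -m inch '[{"finger_gap": 0.6},{"rz": -0.0239,"finger_gap": 0.6}]';python3 go.py 3 77
```

```text
time: 11.1
position: [0.5214, 0.0539, 0.2519]
tool_rot: [1.499, 2.76, 0.002]
ft_force: [0.4, 1.2, -0.7]
grip_width: 0.601
grip_force: 0.9
t 11.1 pos [0.5214 0.0539 0.2519] line 33.0 j7 0.55 mz [-0.016  0.078  0.104] F [ 0.4  1.2 -0.7] tilt [ 0.001  0.001 -1.   ]
time: 11.3
position: [0.5215, 0.0541, 0.2517]
tool_rot: [1.272, 2.872, 0.001]
ft_force: [0.5, 0.1, -0.6]
grip_width: 0.597
grip_force: 0.0
t 11.3 pos [0.5215 0.0541 0.2517] line 42.2 j7 0.7 mz [-0.034 -0.015  0.035] F [ 0.5  0.1 -0.6] tilt [ 0.001  0.    -1.   ]
row dx dy dz [-0.155  -0.0842 -0.0003] turn -0.607
```

Converted, -0.607 rad is -0.0966.

```bash
python3 -m inch '[{"d": [0,0,-0.04],"rz": -0.0159,"finger_gap": 0.6},{"d": [-0.155,-0.084,-0.04],"rz": -0.0966,"finger_gap": 0.6},{"d": [-0.155,-0.084,-0.04],"rz": -0.0966,"finger_gap": 0.6},{"d": [-0.155,-0.084,-0.04],"rz": -0.0966,"finger_gap": 0.6},{"d": [-0.155,-0.084,-0.04],"rz": -0.0966,"finger_gap": 0.6},{"d": [-0.155,-0.084,-0.04],"rz": -0.0966,"finger_gap": 0.6},{"d": [-0.155,-0.084,-0.04],"rz": -0.0966,"finger_gap": 0.6},{"d": [-0.155,-0.084,-0.02],"rz": -0.0966,"finger_gap": 0.6},{"d": [-0.155,-0.084,-0.005],"rz": -0.0966,"finger_gap": 0.6},{"d": [-0.155,-0.084,0],"rz": -0.0966,"finger_gap": 0.6},{"d": [-0.155,-0.084,0],"rz": -0.0966,"finger_gap": 0.6}]'; python3 go.py 3 77;python3 -m inch '[{"rz": 0.0239,"finger_gap": 0.6},{"rz": 0.0477,"finger_gap": 0.6},{"rz": 0.0637,"finger_gap": 0.6},{"rz": 0.0796,"finger_gap": 0.6}]'; python3 go.py
```

```text
time: 12.4
position: [0.5616, -0.1164, 0.2498]
tool_rot: [-0.363, -3.118, -0.0]
ft_force: [0.8, 0.0, 0.1]
grip_width: 0.599
grip_force: 0.0
t 12.4 pos [ 0.5616 -0.1164  0.2498] line 76.7 j7 1.68 mz [-0.009 -0.012 -0.017] F [0.8 0.  0.1] tilt [-0.002  0.    -1.   ]
row dx dy dz [-0.0019 -0.0005 -0.0022] turn -0.005
time: 12.8
position: [0.5625, -0.1176, 0.2517]
tool_rot: [1.131, 2.928, 0.0]
ft_force: [0.9, -1.2, -1.3]
grip_width: 0.599
grip_force: 0.9
t 12.8 pos [ 0.5625 -0.1176  0.2517] line 47.8 j7 1.21 mz [-0.344 -0.27   0.059] F [ 0.9 -1.2 -1.3] tilt [ 0.002 -0.001 -1.   ]
```

Converted, 0.4 rad is 0.0637.

```bash
python3 -m inch '[{"rz": 0.0159,"finger_gap": 0.6},{"rz": 0.0318,"finger_gap": 0.6},{"rz": 0.0477,"finger_gap": 0.6},{"rz": 0.0637,"finger_gap": 0.6}]'; python3 go.py
```

```text
time: 13.2
position: [0.5624, -0.1173, 0.2515]
tool_rot: [1.69, 2.647, 0.001]
ft_force: [0.8, 0.2, -1.4]
grip_width: 0.603
grip_force: 0.9
t 13.2 pos [ 0.5624 -0.1173  0.2515] line 24.9 j7 0.83 mz [-0.182 -0.135  0.084] F [ 0.8  0.2 -1.4] tilt [ 0.002 -0.    -1.   ]
```

Another 24.9° (0.43 rad) takes the line to 0. Then I'll rise to a viewing position and check the bars and the template height.

Converted, 0.43 rad is 0.0684.

```bash
python3 -m inch '[{"rz": 0.0159,"finger_gap": 0.6},{"rz": 0.0318,"finger_gap": 0.6},{"rz": 0.0477,"finger_gap": 0.6},{"rz": 0.0684,"finger_gap": 0.6}]'; python3 go.py;python3 -m inch '[{"finger_gap": 0.6},{"rz": -0.0239,"finger_gap": 0.6},{"d": [0,0,-0.05],"rz": -0.0239,"finger_gap": 0.6},{"d": [0,0,-0.1],"rz": -0.0239,"finger_gap": 0.6},{"d": [-0.06,0,-0.15],"finger_gap": 0.6},{"d": [-0.06,0,-0.15],"finger_gap": 0.6},{"d": [-0.06,0,-0.15],"finger_gap": 0.6},{"d": [-0.06,0,-0.15],"finger_gap": 0.6}]'
python3 go.py
python3 - <<'E'
from meas import *
np.set_printoptions(precision=4,suppress=True)
shot("w3");im,Q=load("w3")
im0,d=ctrl.get_image("top");Qt=cloud("top",d);Qt[:,:285]=np.nan
H=np.array([(.5212,.0541),(.4731,-.0858),(.5633,-.1173),(.6113,.0232)])
for a,b in((im,Q),(im0,Qt)):
    for o in bars(a,b,H): print(np.round(o[0],1),o[3][0],o[3][4],o[1],None if o[2] is None else o[2].round(4))
E
```

```text
time: 13.6
position: [0.5623, -0.1167, 0.2514]
tool_rot: [-2.217, -2.226, -0.002]
ft_force: [0.3, 1.3, -1.6]
grip_width: 0.599
grip_force: 1.0
t 13.6 pos [ 0.5623 -0.1167  0.2514] line 0.2 j7 0.44 mz [0.172 0.024 0.087] F [ 0.3  1.3 -1.6] tilt [ 0.001  0.001 -1.   ]
time: 14.4
position: [0.5622, -0.1779, 0.4012]
tool_rot: [2.212, 2.231, 0.002]
ft_force: [-0.8, 1.0, -0.1]
grip_width: 0.598
grip_force: 0.0
t 14.4 pos [ 0.5622 -0.1779  0.4012] line 0.5 j7 0.46 mz [-0.068  0.064 -0.022] F [-0.8  1.  -0.1] tilt [ 0.001  0.001 -1.   ]
nan 0 0 0 None
78.7 240 203 307 [ 0.4735 -0.0864  0.0868]
-31.4 188 200 270 [ 0.5635 -0.1171  0.0874]
nan 0 0 0 None
1.1 28 32 34 [0.5213 0.0538 0.0861]
78.7 29 31 32 [ 0.4726 -0.0856  0.0855]
-31.5 30 31 38 [ 0.5646 -0.1172  0.0858]
70.3 27 28 35 [0.6123 0.0226 0.0858]
```

All four bars have turned about 59° (58.6, 59.2, 58.6 and 59.5), so the light round is even. The second round starts at screw_2.

```bash
python3 go.py 2 -51.3
```

```text
t 14.5 pos [ 0.5624 -0.1761  0.3997] line 0.6 j7 0.46 mz [-0.09   0.005  0.022] F [ 0.7  0.1 -0.1] tilt [-0.002  0.001 -1.   ]
row dx dy dz [ 0.091  -0.0881  0.148 ] turn 0.906
```

Units first: turns go in shares of 360 degrees. So 0.906 rad is 0.1442.

```bash
python3 -m inch '[{"d": [0.091,-0.088,0.1],"rz": 0.1442,"finger_gap": 0.6},{"d": [0.091,-0.088,0.1],"rz": 0.1442,"finger_gap": 0.6},{"d": [0.091,-0.088,0.1],"rz": 0.1442,"finger_gap": 0.6},{"d": [0.091,-0.088,0.1],"rz": 0.1442,"finger_gap": 0.6},{"d": [0.091,-0.088,0.1],"rz": 0.1442,"finger_gap": 0.6},{"d": [0.091,-0.088,0.1],"rz": 0.1442,"finger_gap": 0.6},{"d": [0.091,-0.088,0.115],"rz": 0.1442,"finger_gap": 0.6},{"d": [0.091,-0.088,0.13],"rz": 0.1442,"finger_gap": 0.6},{"d": [0.091,-0.088,0.142],"rz": 0.1442,"finger_gap": 0.6},{"d": [0.091,-0.088,0.147],"rz": 0.1442,"finger_gap": 0.6},{"d": [0.091,-0.088,0.147],"rz": 0.1442,"finger_gap": 0.6}]'; python3 go.py 2 -51.3;python3 -m inch '[{"rz": 0.0239,"finger_gap": 0.6},{"rz": 0.0398,"finger_gap": 0.6},{"rz": 0.0557,"finger_gap": 0.6},{"rz": 0.0716,"finger_gap": 0.6},{"rz": 0.0875,"finger_gap": 0.6}]'; python3 go.py; python3 -m inch '[{"rz": 0.0159,"finger_gap": 0.6},{"rz": 0.0239,"finger_gap": 0.6}]'; python3 go.py
```

```text
time: 15.6
position: [0.4733, -0.0867, 0.2529]
tool_rot: [-2.965, -1.037, 0.003]
ft_force: [-0.2, 0.6, -0.3]
grip_width: 0.598
grip_force: 0.0
t 15.6 pos [ 0.4733 -0.0867  0.2529] line -51.5 j7 -0.63 mz [-0.104  0.145 -0.039] F [-0.2  0.6 -0.3] tilt [-0.002 -0.001 -1.   ]
row dx dy dz [ 0.0004 -0.0008  0.0009] turn -0.003
time: 16.1
position: [0.4738, -0.0871, 0.2541]
tool_rot: [-3.136, -0.186, -0.001]
ft_force: [-0.7, 0.3, -2.8]
grip_width: 0.597
grip_force: 1.6
t 16.1 pos [ 0.4738 -0.0871  0.2541] line -83.2 j7 -1.15 mz [-0.082  0.141  0.111] F [-0.7  0.3 -2.8] tilt [ 0.  0. -1.]
time: 16.3
position: [0.4736, -0.0871, 0.2539]
tool_rot: [-3.141, 0.048, 0.0]
ft_force: [-0.1, -0.1, -3.5]
grip_width: 0.602
grip_force: 1.7
t 16.3 pos [ 0.4736 -0.0871  0.2539] line -91.8 j7 -1.3 mz [-0.086  0.182  0.13 ] F [-0.1 -0.1 -3.5] tilt [-0.  0. -1.]
```

Converted, 0.05 rad is 0.008.

```bash
for i in 1; do python3 -m inch '[{"rz": 0.008,"finger_gap": 0.6},{"rz": 0.0159,"finger_gap": 0.6}]' >/dev/null; python3 go.py; python3 -m inch '[{"rz": 0.008,"finger_gap": 0.6},{"rz": 0.0159,"finger_gap": 0.6}]'>/dev/null; python3 go.py;  python3 -m inch '[{"rz": 0.008,"finger_gap": 0.6},{"rz": 0.0159,"finger_gap": 0.6}]'>/dev/null; python3 go.py; done
```

```text
t 16.5 pos [ 0.4736 -0.087   0.2538] line -97.4 j7 -1.39 mz [-0.014  0.221  0.141] F [-0.5  0.3 -2.4] tilt [-0.  0. -1.]
t 16.7 pos [ 0.4735 -0.087   0.2538] line -103.1 j7 -1.49 mz [0.006 0.242 0.101] F [-0.6  0.3 -2.5] tilt [-0.  0. -1.]
t 16.9 pos [ 0.4735 -0.0869  0.2538] line -108.9 j7 -1.58 mz [0.033 0.252 0.095] F [-0.2 -0.5 -3.3] tilt [-0.001  0.001 -1.   ]
```

Converted, 0.1 rad is 0.0159.

```bash
python3 -m inch '[{"rz": 0.008,"finger_gap": 0.6},{"rz": 0.0159,"finger_gap": 0.6}]' >/dev/null; python3 go.py; python3 -m inch '[{"rz": 0.008,"finger_gap": 0.6},{"rz": 0.0159,"finger_gap": 0.6}]'>/dev/null; python3 go.py;  python3 -m inch '[{"rz": 0.008,"finger_gap": 0.6},{"rz": 0.0159,"finger_gap": 0.6}]'>/dev/null; python3 go.py
```

```text
t 17.1 pos [ 0.4734 -0.0869  0.2537] line -114.6 j7 -1.68 mz [0.034 0.235 0.17 ] F [ 0.  -0.2 -3.9] tilt [-0.001  0.001 -1.   ]
t 17.3 pos [ 0.4734 -0.0868  0.2536] line -120.3 j7 -1.78 mz [0.076 0.22  0.222] F [-0.1  0.5 -4.2] tilt [-0.001  0.001 -1.   ]
t 17.5 pos [ 0.4733 -0.0867  0.2535] line -126.0 j7 -1.87 mz [0.133 0.153 0.242] F [ 0.   0.5 -5. ] tilt [-0.001  0.001 -1.   ]
```

Converted, 0.05 rad is 0.008.

```bash
python3 -m inch '[{"rz": 0.008,"finger_gap": 0.6},{"rz": 0.0159,"finger_gap": 0.6}]' >/dev/null; python3 go.py; python3 -m inch '[{"rz": 0.008,"finger_gap": 0.6}]'>/dev/null; python3 go.py
```

```text
t 17.7 pos [ 0.4733 -0.0867  0.2534] line -131.7 j7 -1.97 mz [0.132 0.147 0.239] F [-0.4  0.  -4.6] tilt [-0.001  0.001 -1.   ]
t 17.8 pos [ 0.4732 -0.0866  0.2534] line -134.6 j7 -2.02 mz [0.193 0.185 0.27 ] F [-0.3  1.3 -5.6] tilt [-0.001  0.001 -1.   ]
```

Converted, 0.06 rad is 0.0095.

```bash
python3 -m inch '[{"rz": 0.0095,"finger_gap": 0.6}]'>/dev/null; python3 go.py; python3 -m inch '[{"finger_gap": 0.6},{"rz": -0.0159,"finger_gap": 0.6},{"rz": -0.0398,"finger_gap": 0.6}]' >/dev/null; python3 go.py 4 120.3
```

```text
t 17.9 pos [ 0.4732 -0.0866  0.2533] line -138.1 j7 -2.08 mz [0.236 0.186 0.32 ] F [ 0.7  1.4 -6.1] tilt [-0.001  0.001 -1.   ]
t 18.2 pos [ 0.4742 -0.0873  0.2544] line -123.3 j7 -1.84 mz [0.041 0.098 0.006] F [-0.3  0.7  0.9] tilt [ 0.001 -0.    -1.   ]
row dx dy dz [ 0.0539 -0.1677  0.0025] turn -4.252
```

Converted, -1.11 rad is -0.1767.

```bash
python3 -m inch '[{"d": [0,0,-0.04],"rz": -0.0159,"finger_gap": 0.6},{"d": [0.054,-0.168,-0.04],"rz": -0.1767,"finger_gap": 0.6},{"d": [0.054,-0.168,-0.04],"rz": -0.1767,"finger_gap": 0.6},{"d": [0.054,-0.168,-0.04],"rz": -0.1767,"finger_gap": 0.6},{"d": [0.054,-0.168,-0.04],"rz": -0.1767,"finger_gap": 0.6},{"d": [0.054,-0.168,-0.04],"rz": -0.1767,"finger_gap": 0.6},{"d": [0.054,-0.168,-0.04],"rz": -0.1767,"finger_gap": 0.6},{"d": [0.054,-0.168,-0.04],"rz": -0.1767,"finger_gap": 0.6},{"d": [0.054,-0.168,-0.025],"rz": -0.1767,"finger_gap": 0.6},{"d": [0.054,-0.168,-0.01],"rz": -0.1767,"finger_gap": 0.6},{"d": [0.054,-0.168,0],"rz": -0.1767,"finger_gap": 0.6},{"d": [0.054,-0.168,0.002],"rz": -0.1767,"finger_gap": 0.6},{"d": [0.054,-0.168,0.002],"rz": -0.1767,"finger_gap": 0.6}]' >/dev/null; python3 go.py 4 -59.7;python3 -m inch '[{"rz": 0.0239,"finger_gap": 0.6},{"rz": 0.0398,"finger_gap": 0.6},{"rz": 0.0557,"finger_gap": 0.6},{"rz": 0.0716,"finger_gap": 0.6},{"rz": 0.0875,"finger_gap": 0.6}]'>/dev/null; python3 go.py; python3 -m inch '[{"rz": 0.0159,"finger_gap": 0.6},{"rz": 0.0239,"finger_gap": 0.6}]'>/dev/null; python3 go.py;python3 -m inch '[{"rz": 0.008,"finger_gap": 0.6},{"rz": 0.0159,"finger_gap": 0.6}]'>/dev/null; python3 go.py
```

```text
t 19.5 pos [0.6116 0.0226 0.2509] line -60.1 j7 -0.85 mz [-0.088  0.097 -0.021] F [ 0.2  0.7 -0.8] tilt [-0.001 -0.001 -1.   ]
row dx dy dz [ 0.0001 -0.0007 -0.0011] turn -0.008
t 20.0 pos [0.6123 0.0226 0.2523] line -91.8 j7 -1.35 mz [-0.115 -0.098  0.066] F [ 0.8 -0.9 -2.6] tilt [ 0.002 -0.    -1.   ]
t 20.2 pos [0.6123 0.0227 0.2522] line -100.4 j7 -1.48 mz [-0.078 -0.112  0.12 ] F [ 2.  -0.8 -1.5] tilt [ 0.002 -0.    -1.   ]
t 20.4 pos [0.6122 0.0227 0.2522] line -106.0 j7 -1.57 mz [-0.135 -0.066  0.116] F [ 0.6  0.1 -2.1] tilt [ 0.002 -0.    -1.   ]
```

Converted, 0.1 rad is 0.0159.

```bash
for k in 1; do python3 -m inch '[{"rz": 0.008,"finger_gap": 0.6},{"rz": 0.0159,"finger_gap": 0.6}]' >/dev/null; python3 go.py; python3 -m inch '[{"rz": 0.008,"finger_gap": 0.6},{"rz": 0.0159,"finger_gap": 0.6}]'>/dev/null; python3 go.py;  python3 -m inch '[{"rz": 0.008,"finger_gap": 0.6},{"rz": 0.0159,"finger_gap": 0.6}]'>/dev/null; python3 go.py; done
```

```text
t 20.6 pos [0.6122 0.0227 0.2521] line -111.8 j7 -1.66 mz [-0.086 -0.1    0.06 ] F [ 1.3 -0.3 -2.7] tilt [ 0.002 -0.    -1.   ]
t 20.8 pos [0.6122 0.0227 0.2521] line -117.5 j7 -1.74 mz [-0.077 -0.069  0.15 ] F [ 1.2 -1.5 -1.9] tilt [ 0.001 -0.    -1.   ]
t 21.0 pos [0.6121 0.0227 0.252 ] line -123.2 j7 -1.83 mz [-0.117 -0.028  0.146] F [ 0.9 -1.5 -2.6] tilt [ 0.001 -0.    -1.   ]
```

Converted, 0.1 rad is 0.0159.

```bash
python3 -m inch '[{"rz": 0.008,"finger_gap": 0.6},{"rz": 0.0159,"finger_gap": 0.6}]' >/dev/null; python3 go.py; python3 -m inch '[{"rz": 0.008,"finger_gap": 0.6},{"rz": 0.0159,"finger_gap": 0.6}]'>/dev/null; python3 go.py;  python3 -m inch '[{"rz": 0.008,"finger_gap": 0.6},{"rz": 0.0159,"finger_gap": 0.6}]'>/dev/null; python3 go.py
```

```text
t 21.2 pos [0.6121 0.0227 0.252 ] line -129.0 j7 -1.92 mz [-0.088 -0.022  0.125] F [ 0.7 -0.1 -2.8] tilt [ 0.001 -0.    -1.   ]
t 21.4 pos [0.6121 0.0228 0.2519] line -134.7 j7 -2.01 mz [-0.043 -0.054  0.141] F [ 1.1 -0.8 -3.5] tilt [ 0.001 -0.    -1.   ]
t 21.6 pos [0.6121 0.0228 0.2519] line -140.4 j7 -2.09 mz [-0.028 -0.016  0.144] F [ 1.  -0.4 -3.4] tilt [ 0.001 -0.    -1.   ]
```

Run:
```python
from meas import *
np.set_printoptions(precision=4,suppress=True)
H=np.array([(.5212,.0541),(.4731,-.0858),(.5633,-.1173),(.6113,.0232)])
shot("w4");im,Q=load("w4")
im0,d=ctrl.get_image("top");Qt=cloud("top",d);Qt[:,:285]=np.nan
for a,b in((im,Q),(im0,Qt)):
    for o in bars(a,b,H): print(np.round(o[0],1),o[3][0],o[3][4],o[1],None if o[2] is None else o[2].round(4))
s=cv2.resize(im[:,:,::-1],(640,400));cv2.imwrite("pics/w4.png",s)
```

```text
nan 0 0 0 None
8.9 730 0 0 None
-30.4 1350 828 1374 [ 0.5652 -0.1166  0.0871]
23.9 1081 673 657 [0.6128 0.0217 0.0857]
0.3 17 32 37 [0.5211 0.0539 0.0864]
11.1 32 32 11 [ 0.4729 -0.0851  0.0856]
-31.5 30 30 36 [ 0.5637 -0.1167  0.086 ]
14.6 0 0 1 [0.6059 0.0193 0.0842]
```

View pics/w4.png

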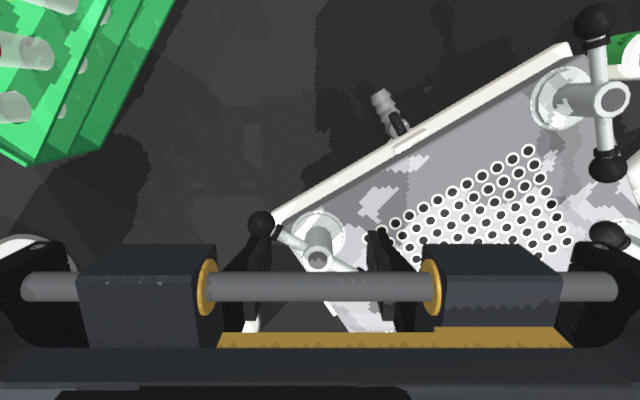

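Run:
```python
from meas import *
im,Q=load("w4")
for u,v in((262,222),(262,226),(345,267),(317,258),(330,228),(325,222),(345,235)): print(u,v,Q[v,u].round(4))
h=np.array((.6113,.0232));
for p in(Q[222,262],Q[267,345]): d=p[:2]-h;print(np.hypot(*d),np.degrees(np.arctan2(d[1],d[0])))
# template top heights near corners (wells plane fit), all views
for n in("w1","w2","w3","w4"):
    im,Q=load(n)
    c=np.radians(-19);P=Q[...,:2]-(.5422,-.0315);x=P[...,0]*np.cos(c)+P[...,1]*np.sin(c);y=-P[...,0]*np.sin(c)+P[...,1]*np.cos(c)
    m=(abs(x)<.058)&(abs(y)<.088)&(Q[...,2]>.050)&(Q[...,2]<.0625)
    A=np.c_[x[m],y[m],np.ones(m.sum())];k=np.linalg.lstsq(A,Q[m][:,2],rcond=None)[0]
    print(n,m.sum(),k.round(4),"z std",(Q[m][:,2]-A@k).std().round(4))
```

```text
262 222 [0.6455 0.0239 0.0856]
262 226 [0.6442 0.0257 0.0852]
345 267 [0.5969 0.0181 0.0818]
317 258 [0.6129 0.0215 0.0863]
330 228 [0.6102 0.0133 0.0589]
325 222 [0.6148 0.0124 0.0588]
345 235 [0.5994 0.0122 0.0552]
0.03423471484333382 1.124317224973012
0.01521713473202853 -160.57630047653052
w1 16495 [0.0001 0.0006 0.059 ] z std 0.0009
w2 18403 [0.0004 0.0007 0.0592] z std 0.0009
w3 13662 [0.0036 0.0003 0.0579] z std 0.001
w4 31450 [ 0.0084 -0.004   0.0563] z std 0.0011
```

The view shows bar_4's far ball at (262,222) and screw_4's hub at (317,258), with screw_3 at (610,100). The plane fit puts the template at seat height along the 2–4 diagonal. It tilts about 9 mrad along the 1–3 diagonal, which is under the limit. I'll carry on with screw_4.

Converted, 0.1 rad is 0.0159.

```bash
python3 -m inch '[{"rz": 0.008,"finger_gap": 0.6},{"rz": 0.0159,"finger_gap": 0.6}]' >/dev/null; python3 go.py; python3 -m inch '[{"rz": 0.008,"finger_gap": 0.6},{"rz": 0.0159,"finger_gap": 0.6}]'>/dev/null; python3 go.py
```

```text
t 21.9 pos [0.612  0.0227 0.252 ] line -146.1 j7 -2.18 mz [0.004 0.044 0.186] F [ 0.9 -0.4 -2.4] tilt [ 0.001  0.    -1.   ]
t 22.1 pos [0.612  0.0229 0.2519] line -151.8 j7 -2.27 mz [-0.043 -0.029  0.247] F [ 1.5 -0.6 -2.7] tilt [ 0.001  0.    -1.   ]
```

Converted, 0.05 rad is 0.008.

```bash
python3 -m inch '[{"rz": 0.008,"finger_gap": 0.6},{"rz": 0.0159,"finger_gap": 0.6}]' >/dev/null; python3 go.py; python3 -m inch '[{"rz": 0.0095,"finger_gap": 0.6}]'>/dev/null; python3 go.py
```

```text
t 22.3 pos [0.612  0.0229 0.2518] line -157.5 j7 -2.36 mz [-0.023 -0.056  0.225] F [ 1.2 -0.1 -3.7] tilt [ 0.001  0.    -1.   ]
t 22.4 pos [0.612  0.023  0.2518] line -160.9 j7 -2.41 mz [ 0.032 -0.096  0.206] F [ 1.5 -0.4 -3.9] tilt [ 0.001  0.    -1.   ]
```

Converted, 0.1 rad is 0.0159.

```bash
python3 -m inch '[{"rz": 0.008,"finger_gap": 0.6},{"rz": 0.0159,"finger_gap": 0.6}]' | grep grip; python3 go.py
```

```text
grip_width: 0.6
grip_force: 4.4
t 22.6 pos [0.612  0.023  0.2517] line -166.7 j7 -2.51 mz [ 0.078 -0.161  0.213] F [ 1.4 -0.2 -4.3] tilt [ 0.  0. -1.]
```

Converted, -0.9 rad is -0.1432.

```bash
python3 -m inch '[{"finger_gap": 0.6},{"rz": -0.0159,"finger_gap": 0.6},{"d": [0,0,-0.02],"rz": -0.0398,"finger_gap": 0.6},{"d": [0,0,-0.07],"rz": -0.0637,"finger_gap": 0.6},{"d": [0,0,-0.12],"rz": -0.0875,"finger_gap": 0.6},{"d": [0,0,-0.15],"rz": -0.1114,"finger_gap": 0.6},{"d": [0,0,-0.15],"rz": -0.1353,"finger_gap": 0.6},{"d": [0,0,-0.15],"rz": -0.1432,"finger_gap": 0.6},{"d": [0,0,-0.15],"rz": -0.1432,"finger_gap": 0.6}]'>/dev/null
cat > look.py <<'E'
import sys
from meas import *
n=sys.argv[1]
H=np.array([(.5212,.0541),(.4731,-.0858),(.5633,-.1173),(.6113,.0232)])
shot(n);im,Q=load(n)
im0,d=ctrl.get_image("top");Qt=cloud("top",d);Qt[:,:285]=np.nan
for a,b in((im,Q),(im0,Qt)):
    for o in bars(a,b,H): print(np.round(o[0],1),o[3][0],o[3][4],o[1],None if o[2] is None else o[2].round(4))
    c=np.radians(-19);P=b[...,:2]-(.5422,-.0315);x=P[...,0]*np.cos(c)+P[...,1]*np.sin(c);y=-P[...,0]*np.sin(c)+P[...,1]*np.cos(c)
    m=(abs(x)<.058)&(abs(y)<.088)&(b[...,2]>.050)&(b[...,2]<.0625)
    A=np.c_[x[m],y[m],np.ones(m.sum())];k=np.linalg.lstsq(A,b[m][:,2],rcond=None)[0]
    print("plane",m.sum(),k.round(4))
E
python3 go.py; python3 look.py w5
```

```text
t 23.5 pos [0.6118 0.0221 0.4027] line -115.0 j7 -1.81 mz [-0.037  0.137 -0.036] F [ 0.5 -0.1 -0.4] tilt [ 0.001  0.001 -1.   ]
-1.7 163 0 90 [0.5268 0.0515 0.087 ]
9.9 178 0 0 None
-31.0 228 164 264 [ 0.565  -0.1169  0.0872]
-17.7 197 135 186 [0.6127 0.022  0.0852]
plane 13554 [-0.0003 -0.001   0.0565]
6.6 0 15 0 None
11.1 32 33 10 [ 0.4719 -0.087   0.0848]
-31.6 30 30 32 [ 0.5643 -0.1166  0.0859]
-13.8 8 15 12 [0.611  0.0218 0.0849]
plane 3080 [-0.0001 -0.0012  0.0546]
```

Bar_4 has turned 88° in this round and the template is now flat, near seat height. The torque readings are noisy, though. I'll re-enter screw_4 with the line at 32° to confirm it is tight, and log joint-7 torque as an independent measure.

```bash
cat >> go.py <<'E'
print("   jt7",s["joint_torque"].round(3)[[0,2,4,6]],"grip",round(s["grip_force"],1))
E
python3 go.py 4 32.3
```

```text
t 23.6 pos [0.6117 0.0223 0.402 ] line -115.2 j7 -1.81 mz [-0.014  0.179 -0.003] F [ 0.1 -0.6  0.5] tilt [ 0.  0. -1.]
row dx dy dz [-0.0008 -0.0005  0.15  ] turn -2.574
   jt7 [ 8.2000e-02  1.0992e+01 -2.0000e-03  3.7000e-02] grip 0.0
```

Converted, -2.574 rad is -0.4097.

```bash
python3 -m inch '[{"d": [0,0,0.04],"rz": -0.0239,"finger_gap": 0.6},{"d": [0,0,0.08],"rz": -0.4097,"finger_gap": 0.6},{"d": [0,0,0.1],"rz": -0.4097,"finger_gap": 0.6},{"d": [0,0,0.1],"rz": -0.4097,"finger_gap": 0.6},{"d": [0,0,0.1],"rz": -0.4097,"finger_gap": 0.6},{"d": [0,0,0.1],"rz": -0.4097,"finger_gap": 0.6},{"d": [0,0,0.1],"rz": -0.4097,"finger_gap": 0.6},{"d": [0,0,0.1],"rz": -0.4097,"finger_gap": 0.6},{"d": [0,0,0.1],"rz": -0.4097,"finger_gap": 0.6},{"d": [0,0,0.1],"rz": -0.4097,"finger_gap": 0.6},{"d": [0,0,0.1],"rz": -0.4097,"finger_gap": 0.6},{"d": [0,0,0.1],"rz": -0.4097,"finger_gap": 0.6},{"d": [0,0,0.1],"rz": -0.4097,"finger_gap": 0.6},{"d": [0,0,0.1],"rz": -0.4097,"finger_gap": 0.6},{"d": [0,0,0.115],"rz": -0.4097,"finger_gap": 0.6},{"d": [0,0,0.13],"rz": -0.4097,"finger_gap": 0.6},{"d": [0,0,0.143],"rz": -0.4097,"finger_gap": 0.6},{"d": [0,0,0.15],"rz": -0.4097,"finger_gap": 0.6},{"d": [0,0,0.15],"rz": -0.4097,"finger_gap": 0.6},{"d": [0,0,0.15],"rz": -0.4097,"finger_gap": 0.6}]'>/dev/null; python3 go.py 4 32.3; python3 -m inch '[{"rz": 0.0159,"finger_gap": 0.6},{"rz": 0.0318,"finger_gap": 0.6}]'>/dev/null; python3 go.py
```

```text
t 25.6 pos [0.612  0.0224 0.252 ] line 32.2 j7 0.65 mz [-0.071  0.009 -0.039] F [ 0.2 -1.   0.7] tilt [ 0. -0. -1.]
row dx dy dz [ 0.001  -0.0002  0.    ] turn -0.002
   jt7 [ 4.900e-02  6.116e+00 -2.500e-02 -1.000e-03] grip 0.0
t 25.8 pos [0.6123 0.0225 0.2528] line 20.6 j7 0.46 mz [-0.084  0.057 -0.004] F [0.4 0.1 0.6] tilt [ 0.002  0.    -1.   ]
   jt7 [0.813 6.224 0.059 1.004] grip 0.0
```

Converted, 0.05 rad is 0.008.

```bash
f(){ python3 go.py | tr '\n' ' ' | sed 's/pos.*line/line/;s/tilt.*jt7/jt7/'; echo; }
python3 -m inch '[{"rz": 0.008,"finger_gap": 0.6}]'>/dev/null; f; python3 -m inch '[{"rz": 0.008,"finger_gap": 0.6}]'>/dev/null; f; python3 -m inch '[{"rz": 0.008,"finger_gap": 0.6}]'>/dev/null; f; python3 -m inch '[{"rz": 0.008,"finger_gap": 0.6}]'>/dev/null; f
```

```text
t 25.9 line 17.7 j7 0.41 mz [-0.078  0.029 -0.047] F [-0.8 -0.8  0.1] jt7 [ 0.365  6.699 -0.015  0.21 ] grip 0.0 
t 26.0 line 15.0 j7 0.37 mz [-0.09   0.03  -0.036] F [ 0.5 -0.3  0.9] jt7 [3.640e-01 6.765e+00 4.000e-03 4.710e-01] grip 0.0 
t 26.1 line 12.1 j7 0.32 mz [-0.056 -0.018  0.272] F [-0.3 -0.4 -0.1] jt7 [1.098 7.538 0.029 0.234] grip 4.3 
t 26.2 line 9.3 j7 0.28 mz [ 0.016 -0.061  0.273] F [-0.5  0.3  0.1] jt7 [ 0.888  7.493 -0.061  0.163] grip 4.5
```

Screw_4 now reads about 0.31 N m in motion with a pad force of 4.4 N, so it is tight. The pad force turns out to be a low-noise torque proxy, at about 11 N per N m. Next is screw_1.

Converted, -0.15 rad is -0.0239.

```bash
python3 -m inch '[{"finger_gap": 0.6},{"rz": -0.0239,"finger_gap": 0.6}]' >/dev/null; python3 go.py 1 51.1
```

```text
t 26.4 pos [0.6121 0.0228 0.2524] line 18.2 j7 0.42 mz [-0.014  0.018  0.031] F [ 0.8  0.3 -0.5] tilt [ 0.001 -0.    -1.   ]
row dx dy dz [ 0.0582 -0.0766  0.0003] turn -0.574
   jt7 [-1.446  7.839 -0.267 -2.314] grip 0.0
```

Converted, -0.574 rad is -0.0914.

```bash
f(){ python3 go.py | tr '\n' ' ' | sed 's/pos.*line/line/;s/tilt.*jt7/jt7/'; echo; }
python3 -m inch '[{"d": [0,0,-0.04],"rz": -0.0159,"finger_gap": 0.6},{"d": [0.058,-0.077,-0.04],"rz": -0.0914,"finger_gap": 0.6},{"d": [0.058,-0.077,-0.04],"rz": -0.0914,"finger_gap": 0.6},{"d": [0.058,-0.077,-0.04],"rz": -0.0914,"finger_gap": 0.6},{"d": [0.058,-0.077,-0.04],"rz": -0.0914,"finger_gap": 0.6},{"d": [0.058,-0.077,-0.025],"rz": -0.0914,"finger_gap": 0.6},{"d": [0.058,-0.077,-0.01],"rz": -0.0914,"finger_gap": 0.6},{"d": [0.058,-0.077,0],"rz": -0.0914,"finger_gap": 0.6},{"d": [0.058,-0.077,0.001],"rz": -0.0914,"finger_gap": 0.6},{"d": [0.058,-0.077,0.001],"rz": -0.0914,"finger_gap": 0.6}]' >/dev/null; python3 go.py 1 51.1;python3 -m inch '[{"rz": 0.0239,"finger_gap": 0.6},{"rz": 0.0398,"finger_gap": 0.6},{"rz": 0.0557,"finger_gap": 0.6},{"rz": 0.0716,"finger_gap": 0.6},{"rz": 0.0875,"finger_gap": 0.6}]'>/dev/null; f; python3 -m inch '[{"rz": 0.0159,"finger_gap": 0.6},{"rz": 0.0318,"finger_gap": 0.6}]'>/dev/null; f;python3 -m inch '[{"rz": 0.008,"finger_gap": 0.6},{"rz": 0.0159,"finger_gap": 0.6}]'>/dev/null;f
```

```text
t 27.4 pos [0.5212 0.0535 0.2509] line 50.8 j7 0.83 mz [ 0.012  0.003 -0.021] F [0.  1.2 0.5] tilt [ 0.    -0.001 -1.   ]
row dx dy dz [ 0.0004  0.0004 -0.0011] turn -0.005
   jt7 [ 2.000e-03  2.923e+00 -1.800e-02 -3.000e-03] grip 0.0
t 27.9 line 19.2 j7 0.29 mz [ 0.027 -0.025  0.053] F [-0.4  0.8 -0.9] jt7 [0.887 3.423 0.122 0.961] grip 0.8 
t 28.1 line 7.7 j7 0.1 mz [0.104 0.02  0.047] F [-0.   1.4 -2.3] jt7 [1.014 3.701 0.187 0.959] grip 0.8 
t 28.3 line 2.1 j7 0.0 mz [0.119 0.048 0.007] F [ 0.9  1.2 -1.7] jt7 [0.727 3.965 0.179 0.438] grip 0.8
```

Converted, 0.05 rad is 0.008.

```bash
f(){ python3 go.py | tr '\n' ' ' | sed 's/pos.*line/line/;s/tilt.*jt7/jt7/'; echo; }
python3 -m inch '[{"rz": 0.008,"finger_gap": 0.6},{"rz": 0.0159,"finger_gap": 0.6}]'>/dev/null; f; python3 -m inch '[{"rz": 0.008,"finger_gap": 0.6},{"rz": 0.0159,"finger_gap": 0.6}]'>/dev/null; f;python3 -m inch '[{"rz": 0.008,"finger_gap": 0.6},{"rz": 0.0159,"finger_gap": 0.6}]'>/dev/null;f;python3 -m inch '[{"rz": 0.008,"finger_gap": 0.6},{"rz": 0.0159,"finger_gap": 0.6}]'>/dev/null;f
```

```text
t 28.5 line -3.6 j7 -0.09 mz [0.127 0.039 0.055] F [ 1.   1.6 -1. ] jt7 [0.8   4.091 0.213 0.453] grip 0.8 
t 28.7 line -9.4 j7 -0.19 mz [0.088 0.037 0.017] F [ 0.3  1.7 -1.3] jt7 [0.84  4.212 0.237 0.452] grip 0.8 
t 28.9 line -15.1 j7 -0.29 mz [0.073 0.001 0.022] F [ 0.1  1.6 -1.3] jt7 [0.855 4.302 0.245 0.452] grip 0.8 
t 29.1 line -20.8 j7 -0.38 mz [ 0.15  -0.055  0.094] F [ 0.4  0.9 -1.3] jt7 [0.92  4.475 0.275 0.434] grip 1.1
```

Converted, 0.1 rad is 0.0159.

```bash
f(){ python3 go.py | tr '\n' ' ' | sed 's/pos.*line/line/;s/tilt.*jt7/jt7/'; echo; }
python3 -m inch '[{"rz": 0.008,"finger_gap": 0.6},{"rz": 0.0159,"finger_gap": 0.6}]'>/dev/null; f; python3 -m inch '[{"rz": 0.008,"finger_gap": 0.6},{"rz": 0.0159,"finger_gap": 0.6}]'>/dev/null; f;python3 -m inch '[{"rz": 0.008,"finger_gap": 0.6},{"rz": 0.0159,"finger_gap": 0.6}]'>/dev/null;f
```

```text
t 29.3 line -26.5 j7 -0.48 mz [ 0.213 -0.133  0.074] F [ 1.5  0.7 -1.6] jt7 [0.999 4.685 0.301 0.403] grip 1.5 
t 29.5 line -32.3 j7 -0.58 mz [ 0.262 -0.188  0.123] F [ 0.5  1.8 -3.5] jt7 [1.059 4.877 0.316 0.369] grip 2.0 
t 29.7 line -38.0 j7 -0.67 mz [ 0.28  -0.261  0.137] F [ 0.5  0.7 -3.8] jt7 [1.11  5.06  0.327 0.333] grip 2.5
```

Converted, 0.1 rad is 0.0159.

```bash
f(){ python3 go.py | tr '\n' ' ' | sed 's/pos.*line/line/;s/tilt.*jt7/jt7/'; echo; }
python3 -m inch '[{"rz": 0.008,"finger_gap": 0.6},{"rz": 0.0159,"finger_gap": 0.6}]'>/dev/null; f; python3 -m inch '[{"rz": 0.008,"finger_gap": 0.6},{"rz": 0.0159,"finger_gap": 0.6}]'>/dev/null; f;python3 -m inch '[{"rz": 0.008,"finger_gap": 0.6},{"rz": 0.0159,"finger_gap": 0.6}]'>/dev/null;f
```

```text
t 29.9 line -43.7 j7 -0.77 mz [ 0.249 -0.326  0.17 ] F [ 1.4  1.2 -3.9] jt7 [1.15  5.24  0.328 0.297] grip 3.1 
t 30.1 line -49.4 j7 -0.87 mz [ 0.249 -0.409  0.222] F [ 2.3  0.6 -4.5] jt7 [1.181 5.416 0.331 0.264] grip 3.6 
t 30.3 line -55.1 j7 -0.96 mz [ 0.327 -0.501  0.232] F [ 2.2  1.8 -6.1] jt7 [1.206 5.586 0.325 0.23 ] grip 4.2
```

Converted, 0.05 rad is 0.008.

```bash
f(){ python3 go.py | tr '\n' ' ' | sed 's/pos.*line/line/;s/tilt.*jt7/jt7/'; echo; }
python3 -m inch '[{"rz": 0.008,"finger_gap": 0.6},{"rz": 0.0159,"finger_gap": 0.6},{"rz": 0.0239,"finger_gap": 0.6}]'>/dev/null; f; python3 -m inch '[{"finger_gap": 0.6},{"rz": -0.0239,"finger_gap": 0.6},{"rz": -0.0477,"finger_gap": 0.6}]' >/dev/null; python3 go.py 3 18.5
```

```text
t 30.6 line -63.7 j7 -1.11 mz [ 0.324 -0.596  0.28 ] F [ 4.5  0.6 -5.7] jt7 [1.22  5.829 0.325 0.186] grip 4.8 
t 30.9 pos [0.521  0.0537 0.2515] line -46.1 j7 -0.81 mz [-0.041  0.098  0.013] F [ 0.8 -0.1 -1.4] tilt [ 0.001  0.    -1.   ]
row dx dy dz [-0.0881  0.1525 -0.0005] turn -1.127
   jt7 [-1.114  4.979 -0.131 -1.553] grip 0.0
```

Converted, -1.127 rad is -0.1794.

```bash
f(){ python3 go.py | tr '\n' ' ' | sed 's/pos.*line/line/;s/tilt.*jt7/jt7/'; echo; }
python3 -m inch '[{"d": [0,0,-0.04],"rz": -0.0159,"finger_gap": 0.6},{"d": [-0.088,0.152,-0.04],"rz": -0.1794,"finger_gap": 0.6},{"d": [-0.088,0.152,-0.04],"rz": -0.1794,"finger_gap": 0.6},{"d": [-0.088,0.152,-0.04],"rz": -0.1794,"finger_gap": 0.6},{"d": [-0.088,0.152,-0.04],"rz": -0.1794,"finger_gap": 0.6},{"d": [-0.088,0.152,-0.04],"rz": -0.1794,"finger_gap": 0.6},{"d": [-0.088,0.152,-0.04],"rz": -0.1794,"finger_gap": 0.6},{"d": [-0.088,0.152,-0.04],"rz": -0.1794,"finger_gap": 0.6},{"d": [-0.088,0.152,-0.025],"rz": -0.1794,"finger_gap": 0.6},{"d": [-0.088,0.152,-0.01],"rz": -0.1794,"finger_gap": 0.6},{"d": [-0.088,0.152,0],"rz": -0.1794,"finger_gap": 0.6},{"d": [-0.088,0.152,0],"rz": -0.1794,"finger_gap": 0.6},{"d": [-0.088,0.152,0],"rz": -0.1794,"finger_gap": 0.6}]' >/dev/null; python3 go.py 3 18.5;python3 -m inch '[{"rz": 0.0239,"finger_gap": 0.6},{"rz": 0.0398,"finger_gap": 0.6},{"rz": 0.0557,"finger_gap": 0.6},{"rz": 0.0716,"finger_gap": 0.6},{"rz": 0.0875,"finger_gap": 0.6}]'>/dev/null; f; python3 -m inch '[{"rz": 0.0159,"finger_gap": 0.6},{"rz": 0.0318,"finger_gap": 0.6}]'>/dev/null; f;python3 -m inch '[{"rz": 0.008,"finger_gap": 0.6},{"rz": 0.0159,"finger_gap": 0.6}]'>/dev/null;f;python3 -m inch '[{"rz": 0.008,"finger_gap": 0.6},{"rz": 0.0159,"finger_gap": 0.6}]'>/dev/null;f
```

```text
t 32.2 pos [ 0.5616 -0.117   0.2507] line 18.1 j7 0.66 mz [-0.113  0.057  0.007] F [-1.2 -0.4 -0.4] tilt [-0.001 -0.    -1.   ]
row dx dy dz [-0.0009  0.0015 -0.0013] turn -0.007
   jt7 [ 1.1e-02  6.0e+00 -2.9e-02 -2.0e-03] grip 0.0
t 32.7 line -13.6 j7 0.14 mz [ 0.267 -0.125  0.031] F [ 1.3  0.8 -1.8] jt7 [1.817 7.971 0.569 0.911] grip 0.9 
t 32.9 line -25.1 j7 -0.05 mz [ 0.255 -0.059  0.012] F [ 0.8  1.3 -2.1] jt7 [1.849 8.484 0.601 0.904] grip 1.0 
t 33.1 line -30.7 j7 -0.14 mz [ 0.292 -0.096  0.074] F [ 1.3  1.7 -1.5] jt7 [1.45  9.016 0.556 0.407] grip 0.9 
t 33.3 line -36.4 j7 -0.23 mz [ 0.302 -0.118  0.032] F [ 0.4  2.4 -1.1] jt7 [1.533 9.298 0.583 0.42 ] grip 1.0
```

Converted, 0.1 rad is 0.0159.

```bash
f(){ python3 go.py | tr '\n' ' ' | sed 's/pos.*line/line/;s/tilt.*jt7/jt7/'; echo; }
python3 -m inch '[{"rz": 0.008,"finger_gap": 0.6},{"rz": 0.0159,"finger_gap": 0.6}]'>/dev/null; f; python3 -m inch '[{"rz": 0.008,"finger_gap": 0.6},{"rz": 0.0159,"finger_gap": 0.6}]'>/dev/null; f;python3 -m inch '[{"rz": 0.008,"finger_gap": 0.6},{"rz": 0.0159,"finger_gap": 0.6}]'>/dev/null;f;python3 -m inch '[{"rz": 0.008,"finger_gap": 0.6},{"rz": 0.0159,"finger_gap": 0.6}]'>/dev/null;f
```

```text
t 33.5 line -42.1 j7 -0.32 mz [ 0.366 -0.188  0.082] F [ 1.1  1.8 -2.1] jt7 [1.806 9.883 0.769 0.397] grip 1.3 
t 33.7 line -47.8 j7 -0.41 mz [ 0.474 -0.446  0.074] F [ 2.1  3.5 -2.6] jt7 [ 2.103 10.505  0.966  0.363] grip 1.7 
t 33.9 line -53.5 j7 -0.5 mz [ 0.569 -0.69   0.124] F [ 3.7  2.5 -4. ] jt7 [ 2.376 11.113  1.18   0.329] grip 2.2 
t 34.1 line -59.3 j7 -0.59 mz [ 0.623 -0.86   0.218] F [ 5.1  2.9 -3.5] jt7 [ 2.565 11.653  1.361  0.294] grip 2.7
```

Converted, 0.05 rad is 0.008.

```bash
f(){ python3 go.py | tr '\n' ' ' | sed 's/pos.*line/line/;s/tilt.*jt7/jt7/'; echo; }
python3 -m inch '[{"rz": 0.008,"finger_gap": 0.6},{"rz": 0.0159,"finger_gap": 0.6}]'>/dev/null; f; python3 -m inch '[{"rz": 0.008,"finger_gap": 0.6},{"rz": 0.0159,"finger_gap": 0.6}]'>/dev/null; f;python3 -m inch '[{"rz": 0.008,"finger_gap": 0.6},{"rz": 0.0159,"finger_gap": 0.6},{"rz": 0.0239,"finger_gap": 0.6}]'>/dev/null;f
```

```text
t 34.3 line -65.0 j7 -0.68 mz [ 0.638 -1.017  0.187] F [ 5.5  1.7 -4. ] jt7 [ 2.598 12.16   1.427  0.257] grip 3.3 
t 34.5 line -70.7 j7 -0.77 mz [ 0.65  -1.224  0.227] F [ 6.3  3.4 -5.6] jt7 [ 2.625 12.637  1.499  0.217] grip 3.9 
t 34.8 line -79.3 j7 -0.91 mz [ 0.563 -1.397  0.287] F [ 7.   1.9 -7.1] jt7 [ 2.567 13.187  1.557  0.168] grip 4.6
```

Converted, -0.3 rad is -0.0477.

```bash
python3 -m inch '[{"finger_gap": 0.6},{"rz": -0.0239,"finger_gap": 0.6},{"d": [0,0,-0.02],"rz": -0.0477,"finger_gap": 0.6},{"d": [0,0,-0.07],"rz": -0.0477,"finger_gap": 0.6},{"d": [0,0,-0.12],"rz": -0.0477,"finger_gap": 0.6},{"d": [0,0,-0.15],"rz": -0.0477,"finger_gap": 0.6},{"d": [0,0,-0.15],"rz": -0.0477,"finger_gap": 0.6},{"d": [0,0,-0.15],"rz": -0.0477,"finger_gap": 0.6}]' >/dev/null; python3 look.py w6; python3 go.py 2 61.1
```

```text
85.4 207 211 206 [0.5216 0.0534 0.085 ]
9.6 170 0 30 [ 0.4743 -0.0806  0.0851]
69.3 185 153 190 [ 0.5644 -0.1174  0.0853]
-21.9 266 207 244 [0.6122 0.0221 0.0852]
plane 17508 [ 0.0006 -0.0004  0.0562]
85.6 21 28 10 [0.5217 0.0554 0.0844]
13.3 28 0 0 None
nan 0 0 0 None
-21.9 28 27 12 [0.6106 0.0232 0.0846]
plane 2198 [0.0013 0.0016 0.0545]
t 35.7 pos [ 0.5612 -0.1166  0.3997] line -62.1 j7 -0.75 mz [-0.012  0.157  0.059] F [-0.  -0.1 -0.1] tilt [-0.002  0.    -1.   ]
row dx dy dz [-0.0632 -0.0683  0.1479] turn -2.15
   jt7 [ 9.600e-02  6.519e+00 -5.400e-02 -2.000e-03] grip 0.0
```

The template is flat to within 1 mrad and 2.9 mm down, so it is seated, and all four hubs stand at the same height (0.085). I'll check screw_2's torque with a small nudge.

Converted, 0.993 rad is 0.158.

```bash
f(){ python3 go.py | tr '\n' ' ' | sed 's/pos.*line/line/;s/tilt.*jt7/jt7/'; echo; }
python3 -m inch '[{"d": [0.063,0.068,0.05],"rz": 0.158,"finger_gap": 0.6},{"d": [0.063,0.068,0.1],"rz": 0.158,"finger_gap": 0.6},{"d": [0.063,0.068,0.1],"rz": 0.158,"finger_gap": 0.6},{"d": [0.063,0.068,0.1],"rz": 0.158,"finger_gap": 0.6},{"d": [0.063,0.068,0.1],"rz": 0.158,"finger_gap": 0.6},{"d": [0.063,0.068,0.1],"rz": 0.158,"finger_gap": 0.6},{"d": [0.063,0.068,0.115],"rz": 0.158,"finger_gap": 0.6},{"d": [0.063,0.068,0.13],"rz": 0.158,"finger_gap": 0.6},{"d": [0.063,0.068,0.143],"rz": 0.158,"finger_gap": 0.6},{"d": [0.063,0.068,0.148],"rz": 0.158,"finger_gap": 0.6},{"d": [0.063,0.068,0.148],"rz": 0.158,"finger_gap": 0.6}]' >/dev/null; python3 go.py 2 -119;python3 -m inch '[{"rz": 0.0159,"finger_gap": 0.6},{"rz": 0.0239,"finger_gap": 0.6},{"rz": 0.0318,"finger_gap": 0.6},{"rz": 0.0398,"finger_gap": 0.6}]'>/dev/null; f; python3 -m inch '[{"rz": 0.008,"finger_gap": 0.6}]'>/dev/null; f;python3 -m inch '[{"rz": 0.008,"finger_gap": 0.6}]'>/dev/null;f
```

```text
t 36.8 pos [ 0.6486 -0.1474  0.2514] line -119.0 j7 -1.45 mz [-0.033  0.171  0.011] F [-0.1 -0.3  1.2] tilt [-0.002  0.    -1.   ]
row dx dy dz [-0.1834  0.0311 -0.0002] turn 0.001
   jt7 [ 0.061 17.631 -0.052  0.032] grip 0.0
t 37.2 line -133.4 j7 -1.68 mz [-0.05   0.179  0.005] F [-0.6 -0.2 -0.7] jt7 [ 0.234 18.74   0.069  0.464] grip 0.0 
t 37.3 line -136.3 j7 -1.72 mz [ 0.039  0.153 -0.033] F [-0.7 -0.4  0.3] jt7 [ 0.223 18.969  0.071  0.466] grip 0.0 
t 37.4 line -139.1 j7 -1.77 mz [-0.007  0.172  0.   ] F [-0.4  0.2  0.8] jt7 [ 0.206 19.2    0.069  0.47 ] grip 0.0
```

I left the minus signs off dx and dy, so the tool went to the empty area behind the manifold. No force was felt and nothing was touched. I'll lift and go to screw_2 properly.

```bash
python3 -m inch '[{"d": [0,0,-0.05],"finger_gap": 0.6},{"d": [0,0,-0.1],"finger_gap": 0.6},{"d": [0,0,-0.1],"finger_gap": 0.6}]' >/dev/null; python3 go.py 2 -119
```

```text
t 37.7 pos [ 0.6504 -0.1498  0.3611] line -139.0 j7 -1.83 mz [-0.045  0.186  0.026] F [ 0.2 -1.   0.4] tilt [ 0.012 -0.003 -1.   ]
row dx dy dz [-0.1657  0.0928  0.1067] turn -0.35
   jt7 [-1.9990e+00  1.6151e+01  1.2000e-02 -1.8300e-01] grip 0.0
```

Converted, -0.35 rad is -0.0557.

```bash
python3 -m inch '[{"d": [-0.166,0.093,0.03],"rz": -0.0557,"finger_gap": 0.6},{"d": [-0.166,0.093,0.05],"rz": -0.0557,"finger_gap": 0.6},{"d": [-0.166,0.093,0.05],"rz": -0.0557,"finger_gap": 0.6},{"d": [-0.166,0.093,0.05],"rz": -0.0557,"finger_gap": 0.6},{"d": [-0.166,0.093,0.05],"rz": -0.0557,"finger_gap": 0.6},{"d": [-0.166,0.093,0.05],"rz": -0.0557,"finger_gap": 0.6}]' >/dev/null; python3 go.py 2 -119
```

```text
t 38.3 pos [ 0.4693 -0.0826  0.3029] line -118.9 j7 -1.92 mz [0.006 0.148 0.007] F [ 0.5 -0.5  0.2] tilt [ 0.002  0.007 -1.   ]
row dx dy dz [0.005  0.0013 0.0509] turn 0.002
   jt7 [-0.334  0.607  0.259 -0.247] grip 0.0
```

Converted, 0.3 rad is 0.0477.

```bash
f(){ python3 go.py | tr '\n' ' ' | sed 's/pos.*line/line/;s/tilt.*jt7/jt7/'; echo; }
python3 -m inch '[{"d": [0.004,0.001,0.015],"finger_gap": 0.6},{"d": [0.004,0.001,0.03],"finger_gap": 0.6},{"d": [0.004,0.001,0.042],"finger_gap": 0.6},{"d": [0.004,0.001,0.049],"finger_gap": 0.6},{"d": [0.004,0.001,0.049],"finger_gap": 0.6}]' >/dev/null; python3 go.py 2 -119;python3 -m inch '[{"rz": 0.0159,"finger_gap": 0.6},{"rz": 0.0239,"finger_gap": 0.6},{"rz": 0.0318,"finger_gap": 0.6},{"rz": 0.0398,"finger_gap": 0.6},{"rz": 0.0477,"finger_gap": 0.6}]'>/dev/null; f; python3 -m inch '[{"rz": 0.008,"finger_gap": 0.6}]'>/dev/null; f;python3 -m inch '[{"rz": 0.008,"finger_gap": 0.6}]'>/dev/null;f
```

```text
t 38.8 pos [ 0.4737 -0.0867  0.2533] line -119.1 j7 -1.76 mz [0.004 0.161 0.082] F [ 0.7 -0.5 -0.2] tilt [-0.001 -0.004 -1.   ]
row dx dy dz [-0.001  -0.0005  0.0013] turn -0.001
   jt7 [ 0.105  4.811 -0.149  0.138] grip 0.0
t 39.3 line -136.3 j7 -2.05 mz [-0.009  0.134  0.024] F [ 1.3 -0.6  0.4] jt7 [0.085 4.998 0.025 0.513] grip 0.0 
t 39.4 line -139.2 j7 -2.1 mz [0.292 0.283 0.248] F [-0.   1.   0.3] jt7 [1.138 6.047 0.347 0.295] grip 3.9 
t 39.5 line -142.0 j7 -2.15 mz [0.249 0.28  0.322] F [-0.3  1.   0.6] jt7 [0.795 5.732 0.072 0.185] grip 4.8
```

Screw_2 still reads about 0.33 N m with a pad force of 4.8 N, in line with the others. I'll back off, rise clear, and hand in.

Converted, -0.3 rad is -0.0477.

```bash
python3 -m inch '[{"finger_gap": 0.6},{"rz": -0.0239,"finger_gap": 0.6},{"rz": -0.0477,"finger_gap": 0.6},{"d": [0,0,-0.04],"rz": -0.0477,"finger_gap": 0.6},{"d": [0,0,-0.09],"rz": -0.0477,"finger_gap": 0.6},{"d": [0,0,-0.14],"rz": -0.0477,"finger_gap": 0.6},{"d": [0,0,-0.15],"rz": -0.0477,"finger_gap": 0.6},{"d": [0,0,-0.15],"rz": -0.0477,"finger_gap": 0.6},{"d": [0,0,-0.15],"rz": -0.0477,"finger_gap": 0.6}]'; python3 look.py w7; python3 -c "
from bench import ctrl
print(ctrl.close_job())"
```

```text
time: 40.4
position: [0.4727, -0.086, 0.4028]
tool_rot: [2.998, -0.937, -0.002]
ft_force: [0.9, -0.3, 0.2]
grip_width: 0.597
grip_force: 0.0
85.6 140 188 158 [0.5217 0.0529 0.0849]
7.0 185 150 186 [ 0.4736 -0.0869  0.0852]
69.4 202 216 241 [ 0.5643 -0.1179  0.0853]
-22.2 250 184 195 [0.6122 0.0218 0.0851]
plane 17841 [ 0.0007 -0.0014  0.0562]
85.6 21 28 15 [0.5223 0.0534 0.0851]
6.2 0 26 0 None
nan 0 0 0 None
-21.8 29 27 13 [0.6126 0.022  0.0847]
plane 1111 [0.0018 0.0054 0.0543]
the job is handed in; nothing more can be done
None
```

I tightened all four screws crosswise in two rounds to about 0.3 N m each (your target was about 0.4; tight is 0.25–0.55), the template measures flat and seated, and I handed the job in at about 40 s; no verdict was shown.

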